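# Stack finished cases on a tilted collection rack and flag the bay

## Robot

A 7-joint arm with a two-finger parallel gripper is mounted at the origin on a cart in front of the work surface, level with it; the furniture and walls round the work are solid. World frame = base frame: x ahead of the robot, y to its left, z up, the work surface at z = 0. Lengths are in m, angles in rad, forces in N, time in s.
With the tool pointing down it reaches from about 0.425 to 0.975 m from the base axis. Payload 16.7 kg.
Tool frame: the origin (TCP) lies on the centre line of the jaws, within the pads' length; the fingertips stand 8 mm ahead of it and the grasp point (between the pads) lies 11 mm behind it; z points along the fingers, y is the line along which they close (so a half turn about z gives the same grasp; the last joint's range is limited). The gripper opens to 85 mm and grips with 20 to 120 N. Pads are 22 mm wide; open, the fingers measure 114 mm over their backs; the gripper's body (76 mm by 85 mm) begins 54 mm behind the grasp point. The pads swing forward as they close: fully open they stand 13 mm farther back than shut.
Start: joints at [1.125, 0.426, 0.074, 1.606, -0.034, 1.111, -0.067], TCP at [0.197, -0.645, 0.239] pointing down, gripper open.
Joint ranges: [-2.85, 2.85], [-0.5, 2.14], [-1.23, 1.37], [0.21, 2.46], [-1.02, 4.16], [0.16, 2.05], [-2.73, 2.73]. Speed limits (rad/s): [1.89, 1.89, 2.39, 2.39, 3.01, 3.01, 3.01].

## Interface

Orientations are given as a 3x3 rotation matrix whose columns are the frame's x, y, z axes.
In Python, from bench import arm, capture gives the robot as it stands.
- The arm moves only by the tool play_rows, never from a script. Its argument "plan" is a list of rows, each a list of 7 numbers: the shift along the world's x, y, z in mm, then the turn, a rotation vector about the world's x, y, z in degrees, then the opening, from -1 (shut) to 1 (fully open). In form: [[tx, ty, tz, rx, ry, rz, fingers], ...]. A call has 1 to 12 rows; each row is the pose to reach, as a shift and turn from the pose commanded when the call began; what a row does not reach only later rows make up. A row lasts 1/12 s, in which the tool goes at most 41.7 mm and 7.16 degrees, less where a joint would pass 70% of its speed; a pose out of reach is approached as far as the arm can. A call with a gripper value outside its range is refused whole. The fingers move at their own pace and stop on an object; "force" is the grip in N (left out, the last holds). Time passes only in rows, so rows that repeat a pose let the fingers close. It gives the time, the measured TCP pose, the force, the opening and the grip force at its end, in the units of the state.
- arm.get_obs(): the state, without advancing time (a new reading comes with each control period).
- capture(name): name is "scene" or "top" or "wrist"; returns a dict with "frame" (400x640x3 uint8, blue, green, red), "fx", "fy", "cx", "cy" (pixels), "camera_from_world" (4x4, takes a point from world to camera coordinates). Camera axes: x right, y up, looking along -z (the intrinsics and any distortion apply to the point x, -y, -z); pixel columns grow to the right and rows downward; lengths in m; the calibration is good to about 2 mm. A picture is of the moment at which its call begins. There is no depth.
- arm.finish_job(): hands the job in; it is judged then, once.
The state is a dict: "t": time; "joint_positions": joint angles; "qd": joint speeds; "tau": joint torques, N m; "ee_pos": TCP position; "tool_rot": TCP orientation; "force": force on the tool from outside, world axes, zero at the start; "wrist_torque": the same for the moment, N m; "grip_width": finger opening in m; "gripper_force": force on a finger pad.
Only numpy, scipy, OpenCV 4.12 (cv2) and the standard library are available. Lean on these libraries where they do the work, as an engineer would, in place of code of your own. Each camera call takes 0.05 s, during which the arm holds its last target. There are 200 camera calls.

## Task

Today's finished orders go out for collection: stack all the red, blue and grey presentation cases, lids up, in one pile on the tilted rack in line with the green clip, bigger cases under smaller ones, each lying flat and lengthwise and pushed right back against the back board. Once the pile is complete, hook the ticket holder over the front rail at the end that the guard leaves open, slide it along under the guard until it is in line with the green clip, and leave it hanging there. Do not disturb the tan cases that are waiting in the other bay, nor the black drum box.

Things in the scene. Friction and masses are not known exactly. Their poses are not given: they have to be found in the camera images.
- rack: plywood collection rack fixed to the bench, 326 mm wide (y), about 215 mm deep, with a sloping shelf, a back board, and a ticket rail along its front. Origin at bench level under its middle; x points to its back, away from the robot, y to its left, z up. Rail axis at x = -115, z = 85 mm; a second 10 mm bar lies straight below it, axis z = 35 mm; the apron's face is 42 mm behind them
- rail_open (a point): point on the rail's axis, middle of its open part (rack x = -115, y = -122, z = 85 mm; axes as the rack's). Round steel rail, 10 mm across, along y between brackets at rack y = -157 and +157 mm. Only 34 mm to either side of this point it is open above; on the left a fixed guard strip covers it, y = -88 to +157, underside z = 99, top z = 102, front edge x = -117 mm
- shelf: sloping shelf and back board, one piece with the rack. Origin midway along the corner where the shelf's surface meets the back board's face; x down the 15 degree slope into the board, z square to the slope, y left. Surface x = -138 to 0, y = -150 to +150 mm, no sides; the board's face is x = 0, up to z = 118 mm. Cases do not slide down by themselves: they must be pushed back
- clip_green: small bright green folded clip, 22 x 16 x 23 mm, on top of the guard strip; marks the bay for today's cases and where the ticket goes. Origin at the centre of its underside, axes as the rack's; its y gives the line of the bay. It is fixed. Its bay is sometimes the left, sometimes the right one
- clip_white: white clip of the same shape that marks the bay of the waiting tan cases, about 120 mm beside the green one; fixed; axes as the rack's
- ticket: dark folded-sheet ticket holder, 110 g, standing upright on its foot to the right of the rack. Origin under its foot, straight below the middle of its hook; x to its back, y left, z up. Front plate 56 mm wide at x = -12 to -7, z = 6 to 74 mm; foot 56 wide, x = -45 to -7, 6 mm thick. On the rail it hangs upright by itself, leaning lightly on the lower bar, axes as the rack's, origin near rack x = -115, z = 20 mm
- ticket_hook (a point): middle of the hook's inner top (ticket holder's x = 0, y = 0, z = 70 mm; its axes), which comes to rest on top of the rail. The hook is an inverted U of 4 mm sheet, 24 mm wide in y, 15 mm wide inside (x = -7.5 to +7.5 mm), its rear leg reaching 17 mm below this point. Under the guard it can lift 5 mm
- ticket_tab (a point): middle of the upright gripping tab at the front of the ticket holder (its x = -26.5, y = 0, z = 94 mm; its axes): 24 mm wide in y, 7 mm thick in x, its top 16 mm above this point, free on both sides down to 20 mm below it
- case_red_1: large case: closed dark red leather-covered stacking case, 116 long x 64 wide x 26 high mm, about 180 g, brass catch on one short end. Along its lid runs a rib 22 wide, 3 mm high, with sloping flanks (on top of the 26); along its underside an open groove 36 wide, 4 mm deep, that drops over the rib of the case below. Origin at the centre of its underside, x along its length (the catch end is -x), y across its width, z up through the lid
- case_red_2: large case, same as the other red one: closed dark red leather-covered stacking case, 116 long x 64 wide x 26 high mm, about 180 g, brass catch on one short end. Along its lid runs a rib 22 wide, 3 mm high, with sloping flanks (on top of the 26); along its underside an open groove 36 wide, 4 mm deep, that drops over the rib of the case below. Origin at the centre of its underside, x along its length (the catch end is -x), y across its width, z up through the lid
- case_blue_1: medium case: closed dark blue leather-covered stacking case, 108 long x 60 wide x 24 high mm, about 150 g, brass catch on one short end. Along its lid runs a rib 22 wide, 3 mm high, with sloping flanks (on top of the 24); along its underside an open groove 36 wide, 4 mm deep, that drops over the rib of the case below. Origin at the centre of its underside, x along its length (the catch end is -x), y across its width, z up through the lid
- case_blue_2: medium case, same as the other blue one: closed dark blue leather-covered stacking case, 108 long x 60 wide x 24 high mm, about 150 g, brass catch on one short end. Along its lid runs a rib 22 wide, 3 mm high, with sloping flanks (on top of the 24); along its underside an open groove 36 wide, 4 mm deep, that drops over the rib of the case below. Origin at the centre of its underside, x along its length (the catch end is -x), y across its width, z up through the lid
- case_grey: small case: closed pale grey leather-covered stacking case, 100 long x 56 wide x 22 high mm, about 120 g, brass catch on one short end. Along its lid runs a rib 22 wide, 3 mm high, with sloping flanks (on top of the 22); along its underside an open groove 36 wide, 4 mm deep, that drops over the rib of the case below. Origin at the centre of its underside, x along its length (the catch end is -x), y across its width, z up through the lid
- waiting_1: lower tan presentation case, 108 x 60 x 24 mm, already waiting on the shelf in line with the white clip; not to be moved; origin at the centre of its underside, axes as for the other cases
- waiting_2: upper tan presentation case, 108 x 60 x 24 mm, already waiting on the shelf in line with the white clip; not to be moved; origin at the centre of its underside, axes as for the other cases
- drum_box: round black drum box, 67 mm across, 50 mm high, to the right of the work; not to be moved; origin at the centre of its underside

How it is judged:
On the way, in this order (a step that is already met when the one before it is completed fails the run):
1. all the cases are stacked in line with the green clip, bigger under smaller, flat, square and back against the back board (x of each of case_red_1, case_red_2 in the frame of shelf above -0.063 m and angle between the z axis of each of case_red_1, case_red_2, case_blue_1, case_blue_2, case_grey and the z axis of shelf, either way round below 0.07 rad and angle between each of case_red_1, case_red_2, case_blue_1, case_blue_2, case_grey's own z axis and vertical below 0.6 rad and angle between the x axis of each of case_red_1, case_red_2, case_blue_1, case_blue_2, case_grey and the x axis of shelf, either way round below 0.12 rad and y of case_red_1 in the frame of clip_green between -0.012 and 0.012 m and y of case_red_2 in the frame of clip_green between -0.012 and 0.012 m and x of each of case_blue_1, case_blue_2 in the frame of shelf above -0.059 m and y of case_blue_1 in the frame of clip_green between -0.012 and 0.012 m and y of case_blue_2 in the frame of clip_green between -0.012 and 0.012 m and x of case_grey in the frame of shelf above -0.055 m and y of case_grey in the frame of clip_green between -0.012 and 0.012 m and z of each of case_blue_1, case_blue_2, case_grey in the frame of case_red_1 above 0.015 m and z of each of case_blue_1, case_blue_2, case_grey in the frame of case_red_2 above 0.015 m and z of case_grey in the frame of case_blue_1 above 0.015 m and z of case_grey in the frame of case_blue_2 above 0.015 m), for 0.3 s.
2. the ticket holder hooks over the rail at its open end (x of ticket in the frame of rack between -0.124 and -0.104 m and z of ticket in the frame of rack between 0.014 and 0.03 m and y of ticket in the frame of rack between -0.16 and -0.088 m), for 0.1 s.
At the end, for the whole second after the job is handed in: Cases flat on the slope (4 deg), lids up, square (7 deg), rear ends within 5 mm of the back board, middles within 12 mm of the green clip's line, bigger below smaller; ticket holder hanging upright on the rail, its middle within 8 mm of the green clip's line; all at rest (all of step 1 and linear speed of each of case_red_1, case_red_2, case_blue_1, case_blue_2, case_grey, ticket below 0.02 m/s and x of ticket in the frame of rack between -0.124 and -0.104 m and z of ticket in the frame of rack between 0.014 and 0.027 m and angle between ticket's own z axis and vertical below 0.2 rad and y of ticket in the frame of clip_green between -0.008 and 0.008 m); the robot touches nothing.
It fails at once if a waiting tan case is shifted by more than 15 mm (distance of any of waiting_1, waiting_2 from where it was at the start of the episode above 0.015 m).
It fails at once if the black drum box is shifted by more than 20 mm (distance of drum_box from where it was at the start of the episode above 0.02 m).
Of case_red_1, case_red_2, case_blue_1, case_blue_2, case_grey only 3 to 5 are there at a start; the rules pass over those that are not, and their reading is None.
At some moment in a run one of case_red_1, case_red_2, case_blue_1, case_blue_2, case_grey may be knocked a few centimetres aside while the robot is not near it.
It also fails if it takes over 210 s, if anything falls off the work surface, if the arm or the gripper's body presses on something with over 40 N, if the wrist force passes 120 N, or if a joint passes its speed limit or range.

## Working session

There is one attempt and no reset: what is moved stays moved. The work goes in short steps, Python scripts to look and compute and a tool call to move; the robot and the scene stay as the last step left them, time stands still between calls to the robot, and variables do not carry over. Pictures are saved under pics/ and viewed, at most 14 in all, crops included, and the job is handed in when it is done.

Besides the shell and the picture viewer there is one more tool, called after ">>>" as name(argument=value, ...), one argument or row to a line, values as JSON. play_rows: Moves the arm, as the interface text tells. Its arguments: {"type":"object","properties":{"plan":{"type":"array"},"force":{"type":"number"}},"required":["plan"]}

```bash
ls; mkdir -p pics
cat > h.py <<'E'
import numpy as np, cv2, json
from bench import arm, capture
def snap(n, tag):
    c=capture(n); cv2.imwrite(f'pics/{tag}.png', c['frame'])
    np.savez(f'pics/{tag}.npz', **{k:np.array(v) for k,v in c.items()})
    return c
def load(tag): return np.load(f'pics/{tag}.npz')
def ray(c,u,v):
    M=np.array(c['camera_from_world']); R=M[:3,:3]; t=M[:3,3]
    d=np.array([(u-c['cx'])/c['fx'],-(v-c['cy'])/c['fy'],-1.0])
    return -R.T@t, R.T@d
def at_z(c,u,v,z):
    o,d=ray(c,u,v); return o+d*(z-o[2])/d[2]
def tri(*obs):
    A=np.zeros((3,3)); b=np.zeros(3)
    for c,u,v in obs:
        o,d=ray(c,u,v); d=d/np.linalg.norm(d); P=np.eye(3)-np.outer(d,d); A+=P; b+=P@o
    x=np.linalg.solve(A,b)
    return x, [float(np.linalg.norm(np.cross(x-ray(c,u,v)[0], ray(c,u,v)[1]/np.linalg.norm(ray(c,u,v)[1])))) for c,u,v in obs]
def proj(c,p):
    M=np.array(c['camera_from_world']); q=M[:3,:3]@np.array(p)+M[:3,3]
    return np.array([c['cx']+c['fx']*q[0]/-q[2], c['cy']+c['fy']*(-q[1])/-q[2]])
E
python3 - <<'E'
from h import *
for n in ('scene','top'):
    c=snap(n,n+'0'); print(n,[k for k in c], c['fx'],c['fy'],c['cx'],c['cy']); print(np.round(c['camera_from_world'],3))
    f=cv2.resize(c['frame'],(800,500),interpolation=cv2.INTER_CUBIC); cv2.imwrite(f'pics/{n}0b.png',f)
o=arm.get_obs(); print(o)
E
```

```text
pics
scene ['frame', 'fx', 'fy', 'cx', 'cy', 'camera_from_world'] 386.82695091775855 386.82695091775855 315.1574308522675 200.58207452180739
[[-0.813 -0.582  0.015  0.408]
 [ 0.436 -0.59   0.68  -0.354]
 [-0.387  0.559  0.733 -1.094]
 [ 0.     0.     0.     1.   ]]
top ['frame', 'fx', 'fy', 'cx', 'cy', 'camera_from_world'] 394.9171859154352 394.9171859154352 317.3549252482844 197.7216351440159
[[ 0.015 -1.     0.018 -0.11 ]
 [ 0.982  0.018  0.187 -0.569]
 [-0.187  0.015  0.982 -1.473]
 [ 0.     0.     0.     1.   ]]
{'t': 0.1, 'joint_positions': array([ 1.12449748,  0.42667169,  0.07386837,  1.60658765, -0.03409878,
        1.11078641, -0.06711903]), 'qd': array([ 0.00200023, -0.00167352,  0.00213345, -0.00222511,  0.00116809,
        0.00028793, -0.00075603]), 'tau': array([ 1.07613910e-02, -9.51517010e+01,  3.77312243e+00, -4.64396131e+01,
        1.96916243e-02,  6.43490013e-03,  2.27417343e-05]), 'ee_pos': array([ 0.19726374, -0.6451357 ,  0.23865988]), 'tool_rot': array([[ 9.56296723e-01,  2.92397655e-01, -4.35861660e-04],
       [ 2.92397965e-01, -9.56296082e-01,  1.11088455e-03],
       [-9.19927602e-05, -1.18978032e-03, -9.99999288e-01]]), 'force': array([-0.33464626, -0.1355086 ,  0.16251626]), 'wrist_torque': array([-0.02457613,  0.02546848,  0.02846716]), 'gripper_force': 0.0, 'grip_width': 0.08552949507600341}
```

View pics/scene0b.png

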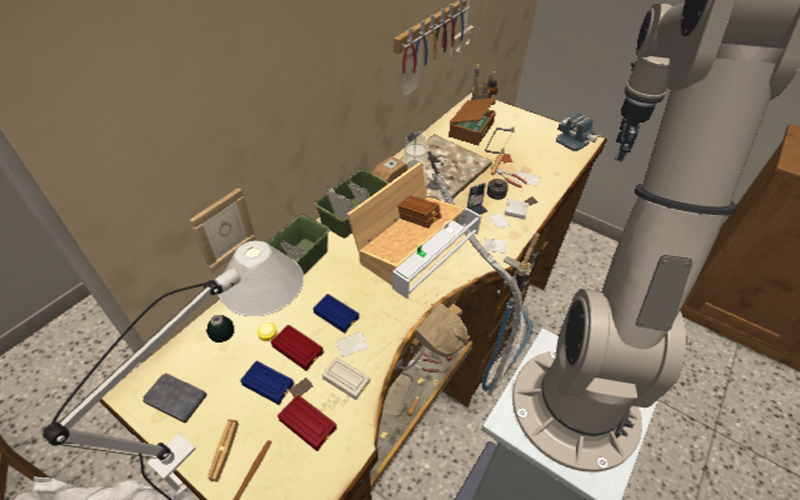

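View pics/top0b.png

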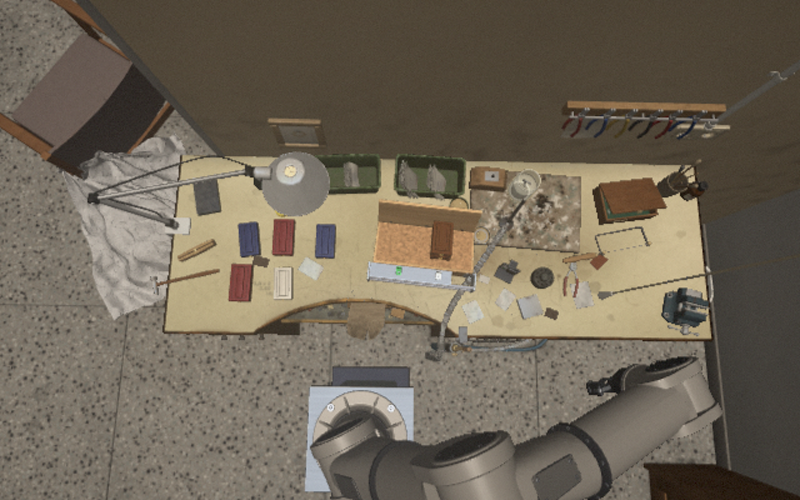

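The scene has all five cases to the left of the rack. The green clip is on the left bay, with the tan cases in the right bay, and the ticket and drum are right of the rack. I'll enlarge both views next.

Run:
```python
import cv2,numpy as np
def crop(src,x0,y0,w,h,s,out):
    f=cv2.imread(src)[y0:y0+h,x0:x0+w]; f=cv2.resize(f,None,fx=s,fy=s,interpolation=cv2.INTER_CUBIC)
    f=cv2.convertScaleAbs(f,alpha=1.2,beta=15)
    for i in range(0,w,20): cv2.putText(f,str(x0+i),(int(i*s),8),0,0.3,(255,0,255),1); cv2.line(f,(int(i*s),10),(int(i*s),14),(255,0,255),1)
    for j in range(0,h,20): cv2.putText(f,str(y0+j),(0,int(j*s)+3),0,0.3,(255,0,255),1)
    cv2.imwrite(out,f)
crop('pics/top0.png',175,155,265,110,3,'pics/top0c.png')
crop('pics/scene0.png',185,130,235,235,2.55,'pics/scene0c.png')
```

```text
(no output)
```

View pics/top0c.png

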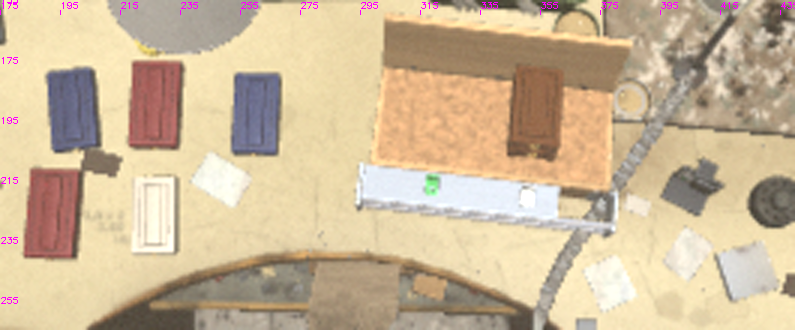

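View pics/scene0c.png

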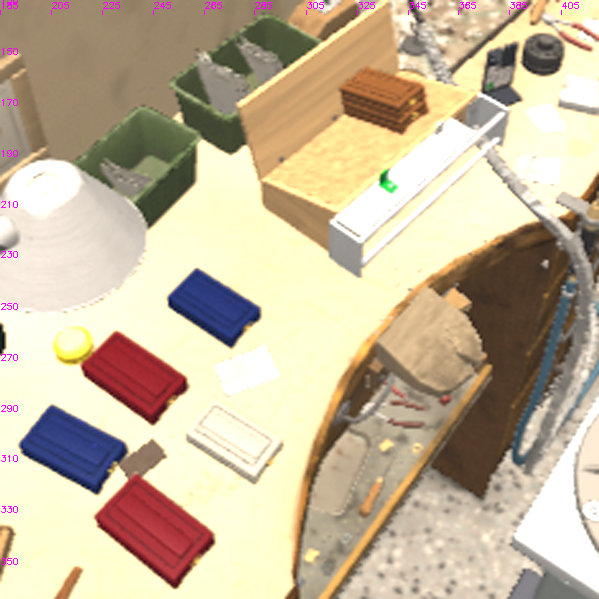

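```bash
cat > m1.py <<'E'
from h import *
T=load('top0'); S=load('scene0')
t=lambda p:(T,175+p[0]/3,155+p[1]/3); s=lambda p:(S,185+p[0]/2.55,130+p[1]/2.55)
C={'blueA':([(48,73),(93,68),(99,147),(54,152)],[(22,447),(54,406),(127,453),(97,485)]),
'redB':([(133,62),(183,62),(180,147),(130,146)],[(84,366),(118,333),(187,381),(152,414)]),
'blueC':([(237,73),(281,74),(277,154),(232,153)],[(170,293),(197,270),(260,312),(233,338)]),
'redD':([(32,170),(80,170),(74,257),(25,256)],[(98,519),(135,477),(213,541),(177,577)]),
'grey':([(135,177),(178,176),(176,252),(132,252)],[(188,436),(217,406),(282,444),(254,473)])}
for n,(a,b) in C.items():
    P=np.array([tri(t(i),s(j))[0] for i,j in zip(a,b)]); c=P.mean(0)
    d=(P[0]+P[1]-P[2]-P[3])/2; w=(P[0]+P[3]-P[1]-P[2])/2
    Z=np.array([at_z(*t(i),0.025) for i in a]); z=Z.mean(0); dz=(Z[0]+Z[1]-Z[2]-Z[3])/2
    print(n,'ctr',np.round(c*1000),'L,W',np.round([np.linalg.norm(d)*1e3,np.linalg.norm(w)*1e3]),'yaw',round(np.degrees(np.arctan2(d[1],d[0])),1),'| topview',np.round(z*1000),round(np.degrees(np.arctan2(dz[1],dz[0])),1), 'z',np.round(P[:,2]*1e3))
for n,a,b in [('green',(432,184),(388,182)),('white',(527,198),(447,131)),('boardtopR',(632,40),(387,3)),('boardtopL',(387,15),(238,102)),
 ('drum top ctr',(778,200),(543,47)),('ticket tab top',(709,162),(512,44)),('shelfLfrontcorner',(374,164),(263,184))]:
    x,e=tri(t(a),s(b)); print(n,np.round(x*1e3),np.round(np.array(e)*1e3,1))
L=at_z(*t((359,206)),0.102);R=at_z(*t((558,221)),0.102)
print('guard front L,R',L*1e3,R*1e3,np.linalg.norm(L-R)*1e3)
E
python3 m1.py
```

```text
blueA ctr [595. 366.  16.] L,W [105.  57.] yaw 7.4 | topview [593. 363.  25.] 8.2 z [19. 18.  4. 25.]
redB ctr [605. 257.  20.] L,W [112.  64.] yaw 0.6 | topview [603. 255.  25.] 1.3 z [27. 15. 12. 26.]
blueC ctr [594. 124.  21.] L,W [106.  58.] yaw -1.3 | topview [593. 123.  25.] -0.8 z [30. 15. 13. 26.]
redD ctr [458. 382.  19.] L,W [112.  60.] yaw -0.1 | topview [457. 380.  25.] -0.0 z [22. 16.  7. 30.]
grey ctr [459. 251.  12.] L,W [98. 55.] yaw 2.3 | topview [457. 249.  25.] 1.4 z [11. -1.  9. 27.]
green [ 492. -106.  110.] [0.9 0.9]
white [ 475. -223.  119.] [0.8 0.8]
boardtopR [ 659. -346.  173.] [2.5 2.5]
boardtopL [685. -48. 186.] [1.6 1.6]
drum top ctr [ 489. -558.   34.] [0.7 0.7]
ticket tab top [ 515. -457.   99.] [12. 12.]
shelfLfrontcorner [554.  -9. 138.] [50.9 50.9]
guard front L,R [462.87089487 -17.36882729 102.        ] [ 448.47437732 -263.00827297  102.        ] 246.06096193658462
```

>>> play_rows(
  plan=[
    [50, 60, 60, 0, 0, -3, 1],
    [300, 460, 180, 0, 0, -20.4, 1],
    [300, 460, 180, 0, 0, -20.4, 1],
    [300, 460, 180, 0, 0, -20.4, 1],
    [300, 460, 180, 0, 0, -20.4, 1],
    [300, 460, 180, 0, 0, -20.4, 1],
    [300, 460, 180, 0, 0, -20.4, 1],
    [300, 460, 180, 0, 0, -20.4, 1],
    [300, 460, 180, 0, 0, -20.4, 1],
    [300, 460, 180, 0, 0, -20.4, 1],
    [300, 460, 180, 0, 0, -20.4, 1],
    [300, 460, 180, 0, 0, -20.4, 1],
  ],
)

```text
t: 1.1
ee_pos: [0.455, -0.2503, 0.3961]
tool_rot: [[0.998, -0.059, 0.0], [-0.059, -0.998, -0.0], [0.0, 0.0, -1.0]]
force: [1.3, -1.2, 0.3]
grip_width: 0.0856
gripper_force: 0.0
```

>>> play_rows(
  plan=[
    [40, 60, 30, 0, 0, 0, 1],
    [40, 60, 30, 0, 0, 0, 1],
    [40, 60, 30, 0, 0, 0, 1],
    [40, 60, 30, 0, 0, 0, 1],
    [40, 60, 30, 0, 0, 0, 1],
  ],
)

```text
t: 1.52
ee_pos: [0.4942, -0.1926, 0.4251]
tool_rot: [[0.998, -0.059, -0.001], [-0.059, -0.998, -0.0], [-0.001, 0.0, -1.0]]
force: [0.3, -1.4, -0.1]
grip_width: 0.0855
gripper_force: 0.0
```

Run:
```python
from h import *
c=snap('wrist','w1'); print(np.round(c['camera_from_world'],3),c['fx'],c['cx'],c['cy'])
M=c['camera_from_world'];print(-M[:3,:3].T@M[:3,3], arm.get_obs()['ee_pos'], np.round(arm.get_obs()['joint_positions'],2))
cv2.imwrite('pics/w1b.png',cv2.resize(c['frame'],(800,500),interpolation=cv2.INTER_CUBIC))
```

```text
[[-0.061 -0.998  0.    -0.162]
 [ 0.943 -0.058 -0.328 -0.373]
 [ 0.327 -0.02   0.945 -0.721]
 [ 0.     0.     0.     1.   ]] 287.8516002076103 315.0934539356916 199.48331516962634
[ 0.57779907 -0.19728645  0.55857013] [ 0.49388672 -0.19312128  0.42494367] [ 0.44  0.08 -0.21  1.65  0.02  1.41 -1.4 ]
```

View pics/w1b.png

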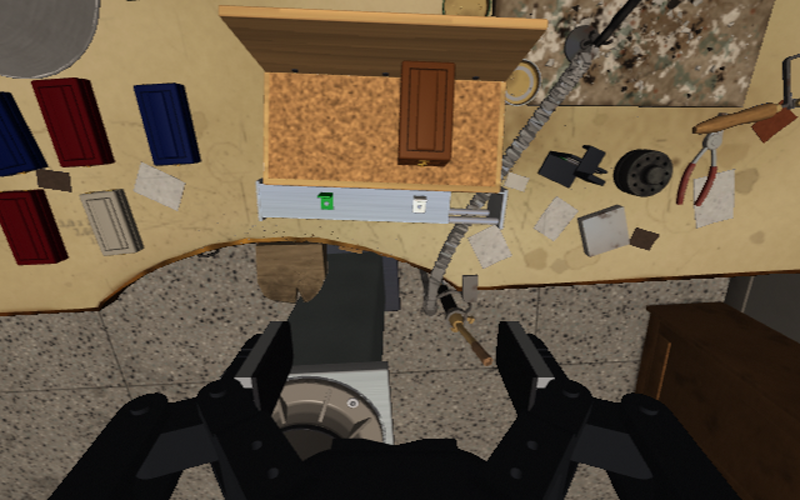

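The wrist view shows the rack with guard edges at rows 181–221, the green clip at (326,202), the white clip at (419,205) and the shelf/board corner at (266,70)–(503,82). I'll turn the wrist half round, because that suits the joints better, and take a second view of the rack on the way.

>>> play_rows(
  plan=[
    [0, 30, 20, 0, 0, 42, 1],
    [0, 30, 20, 0, 0, 42, 1],
    [0, 30, 20, 0, 0, 42, 1],
    [0, 30, 20, 0, 0, 42, 1],
    [0, 30, 20, 0, 0, 42, 1],
    [0, 30, 20, 0, 0, 42, 1],
    [0, 30, 20, 0, 0, 84, 1],
    [0, 30, 20, 0, 0, 84, 1],
    [0, 30, 20, 0, 0, 84, 1],
    [0, 30, 20, 0, 0, 84, 1],
    [0, 30, 20, 0, 0, 84, 1],
    [0, 30, 20, 0, 0, 84, 1],
  ],
)

```text
t: 2.57
ee_pos: [0.4938, -0.1636, 0.445]
tool_rot: [[0.159, 0.987, -0.001], [0.987, -0.159, 0.0], [-0.0, -0.001, -1.0]]
force: [0.5, -0.1, -0.2]
grip_width: 0.0858
gripper_force: 0.0
```

>>> play_rows(
  plan=[
    [-20, 30, 0, 0, 0, 90, 1],
    [-20, 30, 0, 0, 0, 90, 1],
    [-20, 30, 0, 0, 0, 90, 1],
    [-20, 30, 0, 0, 0, 90, 1],
    [-20, 30, 0, 0, 0, 90, 1],
    [-20, 30, 0, 0, 0, 90, 1],
    [-20, 30, 0, 0, 0, 90, 1],
    [-20, 30, 0, 0, 0, 90, 1],
    [-20, 30, 0, 0, 0, 90, 1],
    [-20, 30, 0, 0, 0, 90, 1],
    [-20, 30, 0, 0, 0, 90, 1],
    [-20, 30, 0, 0, 0, 90, 1],
  ],
)

```text
t: 3.57
ee_pos: [0.4738, -0.1336, 0.445]
tool_rot: [[-0.973, 0.229, -0.001], [0.229, 0.973, -0.0], [0.001, -0.0, -1.0]]
force: [0.5, 0.2, 0.0]
grip_width: 0.0854
gripper_force: 0.0
```

Run:
```python
from h import *
c=snap('wrist','w2'); M=c['camera_from_world'];print(-M[:3,:3].T@M[:3,3], arm.get_obs()['ee_pos'], np.round(arm.get_obs()['joint_positions'],2))
def crop(tag,x0,y0,w,h,s):
    f=cv2.imread(f'pics/{tag}.png')[y0:y0+h,x0:x0+w]; f=cv2.resize(f,None,fx=s,fy=s,interpolation=cv2.INTER_CUBIC); f=cv2.convertScaleAbs(f,alpha=1.2,beta=15)
    cv2.imwrite(f'pics/{tag}c.png',f)
crop('w1',165,0,285,190,2.8)
cv2.imwrite('pics/w2b.png',cv2.resize(c['frame'],(800,500),interpolation=cv2.INTER_CUBIC))
```

```text
[ 0.3911927  -0.11393699  0.57867889] [ 0.47385855 -0.13353661  0.44504944] [ 0.46  0.01 -0.32  1.68  0.    1.45  1.49]
```

View pics/w1c.png

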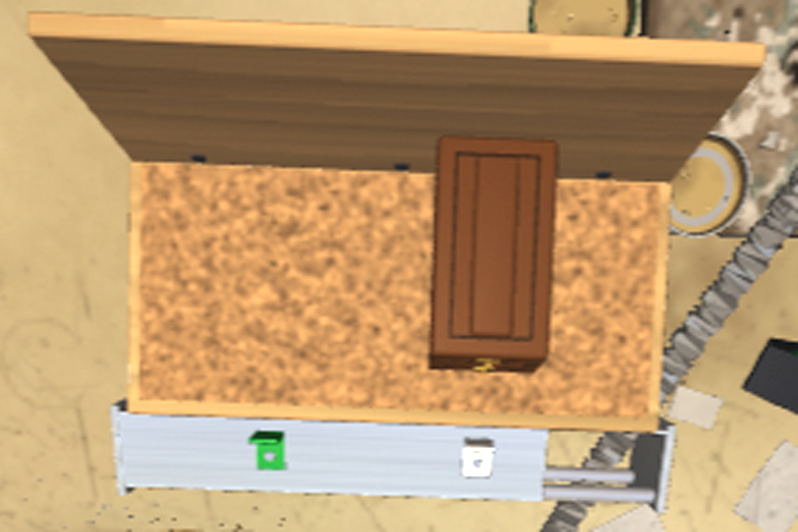

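View pics/w2b.png

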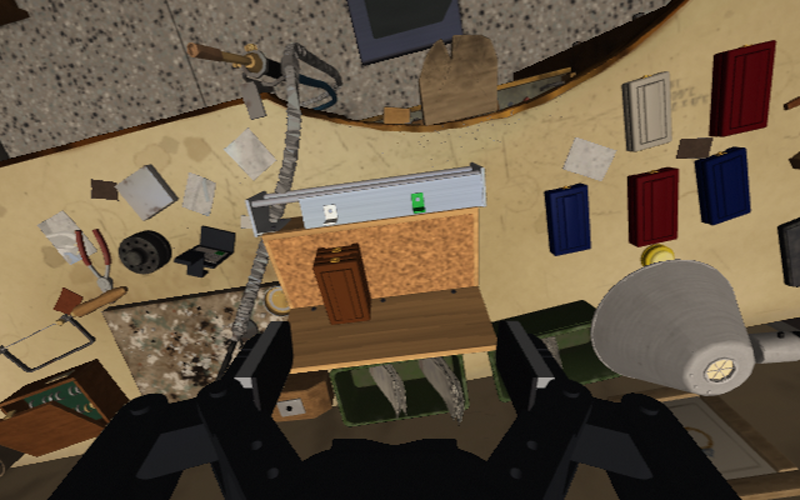

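```bash
cat > m2.py <<'E'
from h import *
A=load('w1'); B=load('w2'); T=load('top0')
a=lambda p:(A,165+p[0]/2.8,p[1]/2.8); b=lambda p:(B,p[0]/1.25,p[1]/1.25)
for n,p,q in [('cornerL',(134,161),(484,286)),('cornerR',(670,182),(288,309)),('boardtopL',(31,38),(498,346)),('boardtopR',(763,66),(288,367)),
 ('shelffrontL',(131,403),(480,208)),('shelffrontR',(660,418),(264,236)),('green hole',(270,458),(418,201)),('white hole',(478,461),(330,212)),
 ('guardFR',(543,499),(299,195)),('guardBR',(545,430),(304,229)),('guardFL',(119,487),(484,170)),('tanTBL',(440,138),(369,318)),('tanTBR',(556,142),(333,325)),('tanTFR',(547,359),(314,262)),('tanTFL',(430,355),(358,255))]:
    x,e=tri(a(p),b(q)); print(n,np.round(x*1e3,1),np.round(e[0]*1e3,1))
E
python3 m2.py
```

```text
cornerL [651.5 -37.3  65.7] 6.0
cornerR [ 619.3 -338.2   73.5] 1.2
boardtopL [678.2 -47.3 187.5] 0.9
boardtopR [ 654.7 -333.3  175.8] 10.7
shelffrontL [521.8 -25.8  93.2] 2.2
shelffrontR [ 493.4 -330.9   86.5] 1.7
green hole [ 488.9 -106.2  113.2] 1.4
white hole [ 478.2 -223.6  105.6] 0.8
guardFR [ 448.8 -262.6   87.7] 1.1
guardBR [ 493.2 -263.2  106.3] 0.8
guardFL [472.8 -11.4  93.6] 0.7
tanTBL [ 643.3 -211.2  111.6] 0.1
tanTBR [ 637.8 -265.7  118.8] 2.0
tanTFR [ 535.  -259.7  127.2] 1.3
tanTFL [ 540.2 -199.6  123.8] 0.6
```

```bash
cat > fit.py <<'E'
from h import *
from scipy.optimize import minimize
DIM={'red':(116,64,26),'blue':(108,60,24),'grey':(100,56,22)}
def mask(img,col):
    b,g,r=[img[...,i].astype(int) for i in range(3)]
    if col=='red': return (r>1.8*b)&(r>2.5*g)&(r>40)
    if col=='blue': return (b>1.5*r)&(b>1.3*g)&(b>25)
    hsv=cv2.cvtColor(img,cv2.COLOR_BGR2HSV); return (hsv[...,1]<62)&(hsv[...,2]>90)
def hull(c,col,x,y,yaw,s=4,z0=0.0):
    L,W,H=[d/2000 for d in DIM[col]]; R=np.array([[np.cos(yaw),-np.sin(yaw)],[np.sin(yaw),np.cos(yaw)]])
    P=[np.r_[R@np.array([i*L,j*W])+[x,y],z] for i in(-1,1) for j in(-1,1) for z in(z0,z0+2*H)]
    return cv2.convexHull(np.array([proj(c,p)*s for p in P],np.float32))
def fit(views,col,x,y,yaw=0.,s=4):
    data=[]
    for c in views:
        h=hull(c,col,x,y,yaw,1)[:,0]; x0,y0=np.floor(h.min(0)-14).astype(int); x1,y1=np.ceil(h.max(0)+14).astype(int)
        x0,y0=max(x0,0),max(y0,0); im=np.ascontiguousarray(c['frame'])[y0:y1,x0:x1]
        m=cv2.resize(mask(im,col).astype(np.float32),None,fx=s,fy=s); n,l,st,ce=cv2.connectedComponentsWithStats((m>.5).astype(np.uint8))
        k=1+np.argmax(st[1:,4]); data.append((c,x0,y0,(l==k)))
    def cost(p):
        e=0
        for c,x0,y0,m in data:
            q=np.zeros(m.shape,np.uint8); h=hull(c,col,p[0]/1e3,p[1]/1e3,np.radians(p[2]))
            cv2.fillConvexPoly(q,np.round((h-np.array([x0,y0])*s)*16).astype(np.int32),1,shift=4)
            e+=((q>0)!=m).sum()/max(m.sum(),1)
        return e/len(data)
    best=None
    p0=np.array([x*1e3,y*1e3,np.degrees(yaw)])
    for k in range(2):
        r=minimize(cost,p0,method='Nelder-Mead',options=dict(initial_simplex=p0+np.array([[0,0,0],[10,0,0],[0,10,0],[0,0,8]])*(1-.6*k),xatol=.1,fatol=1e-4)); p0=r.x
    return np.round(r.x,1),round(r.fun,3)
E
cat > m3.py <<'E'
from fit import *
V={k:dict(load(k)) for k in('top0','scene0','w2')}
G={'redB':(.604,.256),'redD':(.458,.381),'blueC':(.594,.124),'blueA':(.594,.364),'grey':(.458,.25)}
for n,g in G.items():
    col=n.rstrip('ABCD')
    print(n,[fit([v],col,*g) for v in V.values()],'all',fit(list(V.values()),col,*g))
E
python3 m3.py
```

```text
Traceback (most recent call last):
  File "m3.py", line 6, in <module>
    print(n,[fit([v],col,*g) for v in V.values()],'all',fit(list(V.values()),col,*g))
             ~~~^^^^^^^^^^^^
  File "fit.py", line 19, in fit
    k=1+np.argmax(st[1:,4]); data.append((c,x0,y0,(l==k)))
        ~~~~~~~~~^^^^^^^^^^
ValueError: attempt to get argmax of an empty sequence
```

>>> play_rows(
  plan=[
    [130, 390, -100, 0, 0, 7, 1],
    [130, 390, -100, 0, 0, 14, 1],
    [130, 390, -100, 0, 0, 14, 1],
    [130, 390, -100, 0, 0, 14, 1],
    [130, 390, -100, 0, 0, 14, 1],
    [130, 390, -100, 0, 0, 14, 1],
    [130, 390, -100, 0, 0, 14, 1],
    [130, 390, -100, 0, 0, 14, 1],
    [130, 390, -100, 0, 0, 14, 1],
    [130, 390, -100, 0, 0, 14, 1],
    [130, 390, -100, 0, 0, 14, 1],
    [130, 390, -100, 0, 0, 14, 1],
  ],
)

```text
t: 4.62
ee_pos: [0.6042, 0.2598, 0.3432]
tool_rot: [[-1.0, -0.009, -0.003], [-0.009, 1.0, -0.0], [0.003, 0.0, -1.0]]
force: [-0.2, -0.4, -0.1]
grip_width: 0.0855
gripper_force: 0.0
```

Run:
```python
from fit import *
snap('wrist','w3')
for k,n in (('top0','redB'),('w2','redB')):
    c=dict(load(k)); u,v=proj(c,(.604,.256,.02)).astype(int); print(k,u,v,c['frame'][v-8:v+9:4,u].tolist())
for n,g in {'red':(.604,.256),'blue':(.594,.124),'grey':(.458,.25)}.items():
    c=dict(load('top0')); u,v=proj(c,(*g,.026)).astype(int); print(n,c['frame'][v-6:v+7:3,u-4].tolist(), c['frame'][v,u-25:u+26:10].tolist())
```

```text
top0 227 189 [[68, 72, 131], [70, 76, 133], [70, 74, 134], [71, 76, 133], [73, 79, 137]]
w2 522 165 [[10, 7, 62], [10, 6, 62], [10, 8, 62], [9, 7, 62], [9, 7, 61]]
red [[64, 71, 130], [68, 73, 128], [67, 73, 129], [67, 74, 129], [67, 74, 128]] [[77, 62, 66], [140, 180, 194], [71, 76, 134], [70, 73, 131], [133, 172, 186], [134, 173, 188]]
blue [[108, 85, 84], [110, 85, 85], [107, 83, 81], [107, 82, 81], [113, 88, 86]] [[75, 92, 108], [128, 164, 179], [106, 84, 84], [104, 83, 81], [127, 168, 182], [128, 169, 183]]
grey [[172, 195, 206], [176, 195, 207], [177, 199, 211], [174, 194, 208], [176, 195, 207]] [[50, 63, 78], [128, 161, 176], [151, 166, 178], [173, 191, 203], [135, 172, 189], [131, 170, 184]]
```

```bash
python3 - <<'E'
s=open('fit.py').read()
s=s.replace("(r>1.8*b)&(r>2.5*g)&(r>40)","(r>1.5*b)&(r>1.5*g)&(r>25)").replace("(b>1.5*r)&(b>1.3*g)&(b>25)","(b>1.15*r)&(b>1.1*g)&(b>20)")
s=s.replace("hsv=cv2.cvtColor(img,cv2.COLOR_BGR2HSV); return (hsv[...,1]<62)&(hsv[...,2]>90)","return (b>0.79*r)&(r>90)")
open('fit.py','w').write(s)
E
sed -i "s/'w2')/'w2','w3')/" m3.py; python3 m3.py
```

```text
redB [(array([605. , 259.9,   3. ]), np.float64(0.192)), (array([610. , 258.6,  -1.8]), np.float64(0.126)), (array([609.2, 261. ,   1.2]), np.float64(0.269)), (array([6.077e+02, 2.599e+02, 5.000e-01]), np.float64(0.048))] all (array([ 6.077e+02,  2.600e+02, -1.000e-01]), np.float64(0.165))
redD [(array([456.8, 385.5,  -3.8]), np.float64(0.22)), (array([462.3, 382.9,  -1.7]), np.float64(0.104)), (array([460.5, 382.4,  -1.3]), np.float64(0.334)), (array([460.8, 383.4,  -0.7]), np.float64(0.085))] all (array([460.1, 383.4,  -1.6]), np.float64(0.194))
blueC [(array([595.2, 124.7,   2.5]), np.float64(0.207)), (array([599.1, 124.5,  -1.6]), np.float64(0.196)), (array([599.1, 125.4,   0.9]), np.float64(0.223)), (array([597.2, 128.6,  -0.7]), np.float64(0.099))] all (array([597.2, 126.9,  -0.6]), np.float64(0.187))
blueA [(array([597.1, 369.9,  13.3]), np.float64(0.306)), (array([600.3, 366.2,   5.7]), np.float64(0.159)), (array([601.5, 367.3,   9.5]), np.float64(0.395)), (array([599.5, 367.3,   8.3]), np.float64(0.111))] all (array([599.6, 367.7,   8.7]), np.float64(0.247))
grey [(array([457.2, 252.9,   3. ]), np.float64(0.089)), (array([463.9, 252.1,   0.6]), np.float64(0.194)), (array([584.7, 160. , -37.3]), np.float64(1.0)), (array([461.6, 254.3,   2.2]), np.float64(0.165))] all (array([ 4.615e+02,  2.529e+02, -3.000e-01]), np.float64(4.257))
```

>>> play_rows(
  plan=[
    [4, 0, -270, 0, 0, 0, 1],
    [4, 0, -270, 0, 0, 0, 1],
    [4, 0, -270, 0, 0, 0, 1],
    [4, 0, -270, 0, 0, 0, 1],
    [4, 0, -270, 0, 0, 0, 1],
    [4, 0, -270, 0, 0, 0, 1],
    [4, 0, -270, 0, 0, 0, 1],
    [4, 0, -300, 0, 0, 0, 1],
    [4, 0, -315, 0, 0, 0, 1],
    [4, 0, -328, 0, 0, 0, 1],
    [4, 0, -328, 0, 0, 0, 1],
    [4, 0, -328, 0, 0, 0, 1],
  ],
)

```text
t: 5.67
ee_pos: [0.609, 0.2573, 0.0182]
tool_rot: [[-1.0, -0.008, 0.0], [-0.008, 1.0, -0.0], [-0.0, -0.0, -1.0]]
force: [1.0, 0.6, -0.2]
grip_width: 0.0853
gripper_force: 0.0
```

>>> play_rows(
  plan=[
    [0, 0, 0, 0, 0, 0, -0.2],
    [0, 0, 0, 0, 0, 0, -0.2],
    [0, 0, 0, 0, 0, 0, -0.2],
    [0, 0, 0, 0, 0, 0, -0.2],
    [0, 0, 0, 0, 0, 0, -0.2],
    [0, 0, 0, 0, 0, 0, -0.2],
    [0, 0, 0, 0, 0, 0, -0.2],
  ],
  force=30,
)

```text
t: 6.25
ee_pos: [0.6095, 0.2582, 0.0195]
tool_rot: [[-1.0, -0.009, 0.002], [-0.009, 1.0, 0.001], [-0.002, 0.001, -1.0]]
force: [-1.3, -0.6, 8.2]
grip_width: 0.0628
gripper_force: 31.7
```

>>> play_rows(
  plan=[
    [0, 0, 40, 0, 0, 0, -0.2],
    [0, 0, 80, 0, 0, 0, -0.2],
    [-20, -60, 250, 0, 0, -5, -0.2],
    [-20, -100, 250, 0, 0, -6, -0.2],
    [-20, -200, 250, 0, 0, -6, -0.2],
    [-20, -400, 250, 0, 0, -6, -0.2],
    [-20, -400, 250, 0, 0, -6, -0.2],
    [-20, -400, 250, 0, 0, -6, -0.2],
    [-20, -400, 250, 0, 0, -6, -0.2],
    [-20, -400, 250, 0, 0, -6, -0.2],
    [-20, -400, 250, 0, 0, -6, -0.2],
    [-20, -400, 250, 0, 0, -6, -0.2],
  ],
)

```text
t: 7.25
ee_pos: [0.5892, -0.1007, 0.2593]
tool_rot: [[-0.995, 0.095, 0.002], [0.095, 0.995, -0.001], [-0.002, -0.0, -1.0]]
force: [0.8, 0.3, -1.9]
grip_width: 0.0629
gripper_force: 33.6
```

>>> play_rows(
  plan=[
    [0, 0, 0, 0.65, 7.1, 0, -0.2],
    [0, 0, 0, 1.3, 14.2, 0, -0.2],
    [0, 0, 0, 1.36, 14.94, 0, -0.2],
    [0, 0, 0, 1.36, 14.94, 0, -0.2],
    [0, 0, 0, 1.36, 14.94, 0, -0.2],
  ],
)

```text
t: 7.67
ee_pos: [0.5899, -0.0983, 0.2577]
tool_rot: [[-0.962, 0.094, -0.256], [0.091, 0.996, 0.023], [0.257, -0.001, -0.966]]
force: [-0.2, -0.7, -1.8]
grip_width: 0.0627
gripper_force: 34.2
```

>>> play_rows(
  plan=[
    [-5, -17, -40, 0, 0, 0, -0.2],
    [-5, -17, -80, 0, 0, 0, -0.2],
    [-5, -17, -115, 0, 0, 0, -0.2],
    [-5, -17, -130, 0, 0, 0, -0.2],
    [-5, -17, -138, 0, 0, 0, -0.2],
    [-5, -17, -142, 0, 0, 0, -0.2],
    [-5, -17, -142, 0, 0, 0, -0.2],
    [-5, -17, -142, 0, 0, 0, -0.2],
  ],
)

```text
t: 8.33
ee_pos: [0.5857, -0.1154, 0.1176]
tool_rot: [[-0.963, 0.094, -0.254], [0.091, 0.996, 0.023], [0.255, -0.001, -0.967]]
force: [0.7, 0.6, -0.4]
grip_width: 0.0629
gripper_force: 37.3
```

>>> play_rows(
  plan=[
    [0, 0, -2, 0, 0, 0, -0.2],
    [0, 0, -4, 0, 0, 0, -0.2],
    [0, 0, -4, 0, 0, 0, -0.2],
    [0, 0, -4, 0, 0, 0, -0.2],
  ],
)

```text
t: 8.67
ee_pos: [0.5853, -0.1156, 0.1132]
tool_rot: [[-0.962, 0.095, -0.256], [0.092, 0.996, 0.023], [0.257, -0.001, -0.966]]
force: [-1.7, 1.1, 7.2]
grip_width: 0.0629
gripper_force: 38.7
```

Run:
```python
from h import *
c=snap('wrist','w4'); d=snap('scene','s4')
f=cv2.resize(c['frame'][:, 150:500],None,fx=1.4,fy=1.4)
g=cv2.resize(d['frame'][130:250,290:420],None,fx=2.3,fy=2.3)
o=np.zeros((560,790,3),np.uint8); o[:f.shape[0],:f.shape[1]]=f; o[:g.shape[0],490:490+g.shape[1]]=g
cv2.imwrite('pics/w4b.png',cv2.convertScaleAbs(o,alpha=1.5,beta=15))
```

```text
(no output)
```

View pics/w4b.png

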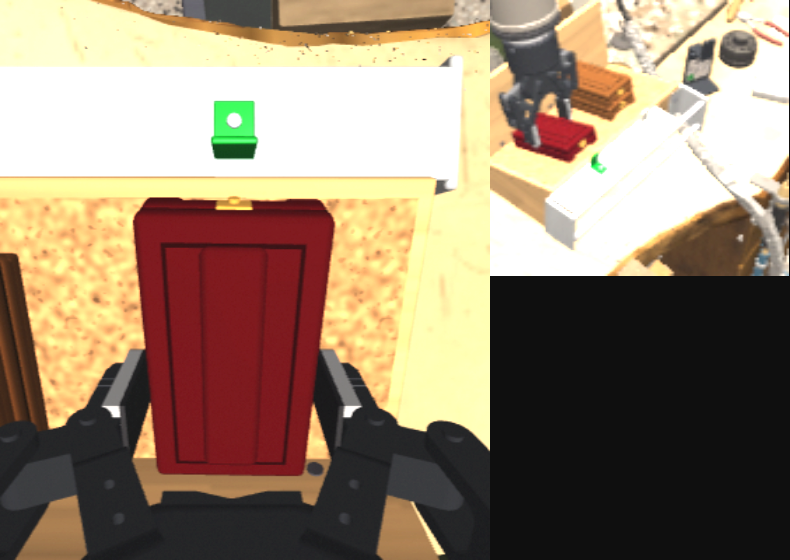

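>>> play_rows(
  plan=[
    [3.8, -0.4, -1, 0, 0, 0, -0.2],
    [7.7, -0.7, -2.1, 0, 0, 0, -0.2],
    [11.5, -1, -3.1, 0, 0, 0, -0.2],
    [11.5, -1, -3.1, 0, 0, 0, -0.2],
  ],
)

```text
t: 9.1
ee_pos: [0.5975, -0.1168, 0.1099]
tool_rot: [[-0.962, 0.095, -0.255], [0.092, 0.996, 0.023], [0.256, -0.001, -0.967]]
force: [2.4, -0.1, 3.4]
grip_width: 0.0628
gripper_force: 38.4
```

>>> play_rows(
  plan=[
    [3, -0.3, -0.8, 0, 0, 0, -0.2],
    [6, -0.5, -1.6, 0, 0, 0, -0.2],
    [6, -0.5, -1.6, 0, 0, 0, -0.2],
    [6, -0.5, -1.6, 0, 0, 0, -0.2],
  ],
)

```text
t: 9.43
ee_pos: [0.6009, -0.1175, 0.108]
tool_rot: [[-0.961, 0.095, -0.26], [0.092, 0.995, 0.023], [0.261, -0.002, -0.965]]
force: [-12.7, -0.4, 10.6]
grip_width: 0.0627
gripper_force: 38.8
```

>>> play_rows(
  plan=[
    [-0.5, 0, 0, 0, 0, 0, 1],
    [-0.5, 0, 0, 0, 0, 0, 1],
    [-0.5, 0, 0, 0, 0, 0, 1],
    [-0.5, 0, 0, 0, 0, 0, 1],
    [4, -0.5, 15, 0, 0, 0, 1],
    [10, -1, 40, 0, 0, 0, 1],
    [20, -2, 80, 0, 0, 0, 1],
    [25, -2, 120, 0, 0, 0, 1],
    [0, 20, 160, -0.65, -7, 0, 1],
    [-20, 50, 190, -1.36, -14.94, 0, 1],
    [-40, 90, 200, -1.36, -14.94, 0, 1],
    [-55, 130, 200, -1.36, -14.94, 0, 1],
  ],
)

```text
t: 10.43
ee_pos: [0.5575, -0.0129, 0.3054]
tool_rot: [[-0.995, 0.097, 0.008], [0.097, 0.995, -0.002], [-0.008, -0.001, -1.0]]
force: [2.5, 0.9, 0.0]
grip_width: 0.0854
gripper_force: 0.0
```

```bash
cat > look.py <<'E'
import sys
from fit import *
tag=sys.argv[1]; c=snap('wrist',tag); G=json.load(open('g.json'))
o=arm.get_obs(); print(np.round(o['ee_pos']*1e3,1),np.round(o['tool_rot'],3).tolist(),np.round(o['joint_positions'],2),o['t'])
for n in sys.argv[2:]:
    p,e=fit([c],n.rstrip('ABCD'),G[n][0]/1e3,G[n][1]/1e3,np.radians(G[n][2])); print(n,p,e)
E
echo '{"redD":[460.8,383.4,-1],"blueC":[598,126,0],"blueA":[599.5,367.3,8.3],"grey":[461.6,253,0.6]}' > g.json
python3 look.py w5 redD blueC blueA grey
```

```text
[555.2  -3.7 306.4] [[-0.996, 0.089, 0.006], [0.089, 0.996, 0.001], [-0.006, 0.001, -1.0]] [ 0.35  0.21 -0.53  1.77  0.12  1.18  1.27] 10.4833
redD [460.5 404.1  -0.7] 0.111
blueC [598.7 126.9   2. ] 0.138
blueA [600.4 366.7   9.1] 0.38
grey [514.9 159.7  11.3] 1.0
```

>>> play_rows(
  plan=[
    [-93, 395, 0, 0, 0, 4, 1],
    [-93, 395, 0, 0, 0, 4, 1],
    [-93, 395, 0, 0, 0, 4, 1],
    [-93, 395, 0, 0, 0, 4, 1],
    [-93, 395, 0, 0, 0, 4, 1],
    [-93, 395, -10, 0, 0, 4, 1],
    [-93, 395, -20, 0, 0, 4, 1],
    [-93, 395, -30, 0, 0, 4, 1],
    [-93, 395, -30, 0, 0, 4, 1],
    [-93, 395, -30, 0, 0, 4, 1],
    [-93, 395, -30, 0, 0, 4, 1],
    [-93, 395, -30, 0, 0, 4, 1],
  ],
)

```text
t: 11.48
ee_pos: [0.4643, 0.3843, 0.2716]
tool_rot: [[-1.0, 0.021, -0.001], [0.021, 1.0, 0.0], [0.001, 0.0, -1.0]]
force: [0.4, -0.7, -0.0]
grip_width: 0.0854
gripper_force: 0.0
```

```bash
python3 look.py w6 redD blueC blueA grey
```

```text
[465.3 382.7 271.9] [[-1.0, 0.024, -0.001], [0.024, 1.0, -0.0], [0.001, -0.0, -1.0]] [-0.23  0.36 -0.72  1.7   0.26  1.18  0.53] 11.5333
redD [460.2 383.9  -0.7] 0.051
blueC [603.4 122.5  -8.3] 0.372
blueA [606.  369.    6.9] 0.157
grey [ 601.6  313.  -143.4] 1.0
```

>>> play_rows(
  plan=[
    [-5, 1, -41, 0, 0, 0.7, 1],
    [-5, 1, -82, 0, 0, 0.7, 1],
    [-5, 1, -123, 0, 0, 0.7, 1],
    [-5, 1, -164, 0, 0, 0.7, 1],
    [-5, 1, -205, 0, 0, 0.7, 1],
    [-5, 1, -240, 0, 0, 0.7, 1],
    [-5, 1, -255, 0, 0, 0.7, 1],
    [-5, 1, -255, 0, 0, 0.7, 1],
    [-5, 1, -255, 0, 0, 0.7, 1],
    [-5, 1, -255, 0, 0, 0.7, -0.2],
    [-5, 1, -255, 0, 0, 0.7, -0.2],
    [-5, 1, -255, 0, 0, 0.7, -0.2],
  ],
)

```text
t: 12.53
ee_pos: [0.4619, 0.3839, 0.0197]
tool_rot: [[-1.0, 0.014, 0.003], [0.014, 1.0, 0.002], [-0.003, 0.002, -1.0]]
force: [-0.6, -1.8, 9.3]
grip_width: 0.0632
gripper_force: 30.5
```

>>> play_rows(
  plan=[
    [0, 0, 0, 0, 0, 0, -0.2],
    [0, 0, 0, 0, 0, 0, -0.2],
    [0, 0, 0, 0, 0, 0, -0.2],
    [0, 0, 0, 0, 0, 0, -0.2],
  ],
)

```text
t: 12.87
ee_pos: [0.462, 0.384, 0.0198]
tool_rot: [[-1.0, 0.014, 0.003], [0.014, 1.0, 0.002], [-0.003, 0.002, -1.0]]
force: [-1.4, -2.0, 11.5]
grip_width: 0.063
gripper_force: 30.6
```

>>> play_rows(
  plan=[
    [0, 0, 40, 0, 0, 0, -0.2],
    [5, -10, 80, 0, 0, 0, -0.2],
    [15, -40, 110, 0, 0, -4.4, -0.2],
    [130, -502, 225, 0, 0, -4.4, -0.2],
    [130, -502, 225, 0, 0, -4.4, -0.2],
    [130, -502, 225, 0, 0, -4.4, -0.2],
    [130, -502, 225, 0, 0, -4.4, -0.2],
    [130, -502, 225, 0, 0, -4.4, -0.2],
    [130, -502, 225, 0, 0, -4.4, -0.2],
    [130, -502, 225, 0, 0, -4.4, -0.2],
    [130, -502, 225, 0, 0, -4.4, -0.2],
    [130, -502, 225, 0, 0, -4.4, -0.2],
  ],
)

```text
t: 13.87
ee_pos: [0.5635, -0.0111, 0.217]
tool_rot: [[-0.996, 0.09, 0.002], [0.09, 0.996, -0.001], [-0.003, -0.0, -1.0]]
force: [1.4, 1.5, -2.2]
grip_width: 0.0625
gripper_force: 37.5
```

>>> play_rows(
  plan=[
    [30, -110, 25, 0, 0, 0, -0.2],
    [30, -110, 25, 0.65, 7, 0, -0.2],
    [30, -110, 25, 1.36, 14.94, 0, -0.2],
    [30, -110, 25, 1.36, 14.94, 0, -0.2],
    [30, -110, 25, 1.36, 14.94, 0, -0.2],
    [30, -110, 25, 1.36, 14.94, 0, -0.2],
    [30, -110, 25, 1.36, 14.94, 0, -0.2],
  ],
)

```text
t: 14.45
ee_pos: [0.5931, -0.1178, 0.2406]
tool_rot: [[-0.963, 0.088, -0.256], [0.085, 0.996, 0.023], [0.257, 0.0, -0.966]]
force: [0.2, 0.4, -1.5]
grip_width: 0.0631
gripper_force: 37.5
```

>>> play_rows(
  plan=[
    [6, 0, -40, 0, 0, 0, -0.2],
    [6, 0, -75, 0, 0, 0, -0.2],
    [6, 0, -92, 0, 0, 0, -0.2],
    [5, 0, -98, 0, 0, 0, -0.2],
    [4, 0, -103, 0, 0, 0, -0.2],
    [4, 0, -105, 0, 0, 0, -0.2],
    [4, 0, -105, 0, 0, 0, -0.2],
    [4, 0, -105, 0, 0, 0, -0.2],
  ],
)

```text
t: 15.12
ee_pos: [0.5979, -0.1189, 0.1362]
tool_rot: [[-0.963, 0.09, -0.256], [0.087, 0.996, 0.023], [0.257, -0.0, -0.966]]
force: [0.2, -0.3, -1.7]
grip_width: 0.063
gripper_force: 37.5
```

>>> play_rows(
  plan=[
    [0, 0.8, -2, 0, 0, 0, -0.2],
    [0, 0.8, -4, 0, 0, 0, -0.2],
    [0, 0.8, -4, 0, 0, 0, -0.2],
    [0, 0.8, -4, 0, 0, 0, -0.2],
  ],
)

```text
t: 15.45
ee_pos: [0.5973, -0.1182, 0.1307]
tool_rot: [[-0.962, 0.09, -0.258], [0.087, 0.996, 0.023], [0.259, 0.0, -0.966]]
force: [-0.5, -0.7, -2.2]
grip_width: 0.0629
gripper_force: 37.5
```

>>> play_rows(
  plan=[
    [0, 0, -2, 0, 0, 0, -0.2],
    [0, 0, -4, 0, 0, 0, -0.2],
    [0, 0, -4, 0, 0, 0, -0.2],
    [0, 0, -4, 0, 0, 0, -0.2],
  ],
)

```text
t: 15.78
ee_pos: [0.5977, -0.1183, 0.1294]
tool_rot: [[-0.962, 0.091, -0.257], [0.088, 0.996, 0.023], [0.258, -0.001, -0.966]]
force: [-8.9, -0.0, 33.6]
grip_width: 0.0631
gripper_force: 41.2
```

>>> play_rows(
  plan=[
    [0, 0, 3, 0, 0, 0, -0.2],
    [3.8, -0.4, 2, 0, 0, 0, -0.2],
    [7.7, -0.7, 1, 0, 0, 0, -0.2],
    [9.6, -0.9, 0.4, 0, 0, 0, -0.2],
    [9.6, -0.9, 0.4, 0, 0, 0, -0.2],
    [9.6, -0.9, 0.4, 0, 0, 0, -0.2],
  ],
)

```text
t: 16.28
ee_pos: [0.6049, -0.1186, 0.1269]
tool_rot: [[-0.961, 0.09, -0.263], [0.087, 0.996, 0.024], [0.264, 0.0, -0.965]]
force: [-16.2, 2.7, 12.6]
grip_width: 0.063
gripper_force: 40.1
```

>>> play_rows(
  plan=[
    [-1, 0, -1, 0, 0, 0, 1],
    [-1, 0, -1, 0, 0, 0, 1],
    [-1, 0, -1, 0, 0, 0, 1],
    [-1, 0, -1, 0, 0, 0, 1],
    [4, -0.5, 15, 0, 0, 0, 1],
    [10, -1, 40, 0, 0, 0, 1],
    [20, -2, 80, 0, 0, 0, 1],
    [25, -2, 110, 0, 0, 0, 1],
    [25, -2, 110, 0, 0, 0, 1],
    [25, -2, 110, 0, 0, 0, 1],
  ],
)

```text
t: 17.12
ee_pos: [0.6331, -0.121, 0.2388]
tool_rot: [[-0.963, 0.09, -0.254], [0.087, 0.996, 0.023], [0.255, 0.0, -0.967]]
force: [-0.1, -0.3, -2.0]
grip_width: 0.0853
gripper_force: 0.0
```

Run:
```python
from h import *
c=snap('wrist','w7'); d=snap('scene','s7'); t=snap('top','t7')
f=cv2.resize(c['frame'][:, 150:500],None,fx=1.4,fy=1.4)
g=cv2.resize(d['frame'][140:240,310:410],None,fx=3,fy=3,interpolation=cv2.INTER_CUBIC)
k=cv2.resize(t['frame'][160:240,290:390],None,fx=3,fy=3,interpolation=cv2.INTER_CUBIC)
o=np.zeros((560,790,3),np.uint8); o[:f.shape[0],:f.shape[1]]=f; o[:300,490:790]=g; o[310:550,490:790]=k
cv2.imwrite('pics/w7b.png',cv2.convertScaleAbs(o,alpha=1.4,beta=15))
```

```text
(no output)
```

View pics/w7b.png

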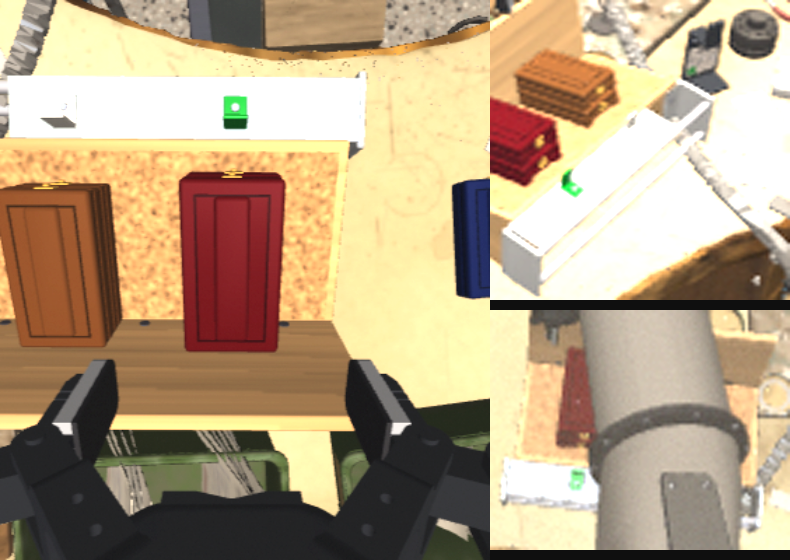

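>>> play_rows(
  plan=[
    [0, 40, 20, -0.65, -7, 0, 1],
    [-20, 80, 30, -1.3, -14, 2, 1],
    [-34, 120, 20, -1.36, -14.94, 5, 1],
    [-34, 160, 0, -1.36, -14.94, 5, 1],
    [-34, 200, -10, -1.36, -14.94, 5, 1],
    [-34, 247, -20, -1.36, -14.94, 5, 1],
    [-34, 247, -20, -1.36, -14.94, 5, 1],
    [-34, 247, -20, -1.36, -14.94, 5, 1],
    [-34, 247, -20, -1.36, -14.94, 5, 1],
  ],
)

```text
t: 18.02
ee_pos: [0.597, 0.1269, 0.2158]
tool_rot: [[-1.0, 0.001, -0.003], [0.001, 1.0, -0.012], [0.003, -0.012, -1.0]]
force: [0.5, -1.0, 0.5]
grip_width: 0.0856
gripper_force: 0.0
```

```bash
python3 look.py w8 blueC blueA grey
```

```text
[597.5 125.5 216.1] [[-1.0, 0.003, -0.002], [0.003, 1.0, -0.012], [0.002, -0.012, -1.0]] [ 0.18  0.41 -0.64  1.74  0.29  1.08  1.01] 18.0667
blueC [5.980e+02 1.267e+02 2.000e-01] 0.077
blueA [599.9 366.2   8.6] 0.307
grey [350.9 212.4  59.4] 1.0
```

>>> play_rows(
  plan=[
    [0.5, 1, -41, 0.7, 0, 0, 1],
    [0.5, 1, -82, 0.7, 0, 0, 1],
    [0.5, 1, -123, 0.7, 0, 0, 1],
    [0.5, 1, -164, 0.7, 0, 0, 1],
    [0.5, 1, -190, 0.7, 0, 0, 1],
    [0.5, 1, -198, 0.7, 0, 0, 1],
    [0.5, 1, -198, 0.7, 0, 0, 1],
    [0.5, 1, -198, 0.7, 0, 0, -0.3],
    [0.5, 1, -198, 0.7, 0, 0, -0.3],
    [0.5, 1, -198, 0.7, 0, 0, -0.3],
    [0.5, 1, -198, 0.7, 0, 0, -0.3],
    [0.5, 1, -198, 0.7, 0, 0, -0.3],
  ],
)

```text
t: 19.07
ee_pos: [0.5998, 0.1269, 0.0215]
tool_rot: [[-1.0, 0.004, 0.003], [0.004, 1.0, 0.001], [-0.003, 0.001, -1.0]]
force: [-1.1, -1.6, 6.5]
grip_width: 0.0588
gripper_force: 31.2
```

>>> play_rows(
  plan=[
    [0, 0, 0, 0, 0, 0, -0.3],
    [0, 0, 0, 0, 0, 0, -0.3],
    [0, 0, 40, 0, 0, 0, -0.3],
    [0, 0, 80, 0, 0, 0, -0.3],
    [0, -20, 120, 0, 0, -3, -0.3],
    [0, -50, 160, 0, 0, -5, -0.3],
    [0, -90, 190, 0, 0, -5, -0.3],
    [0, -130, 200, 0, 0, -5, -0.3],
    [0, -170, 210, 0, 0, -5, -0.3],
    [0, -210, 220, 0, 0, -5, -0.3],
    [0, -245, 220, 0, 0, -5, -0.3],
    [0, -245, 220, 0, 0, -5, -0.3],
  ],
)

```text
t: 20.07
ee_pos: [0.5982, -0.1263, 0.2417]
tool_rot: [[-0.995, 0.098, 0.003], [0.098, 0.995, -0.003], [-0.003, -0.003, -1.0]]
force: [-0.0, -1.5, -1.6]
grip_width: 0.0589
gripper_force: 34.8
```

>>> play_rows(
  plan=[
    [3, 8, 0, 0.65, 7, 0.4, -0.3],
    [6, 8, 0, 1.36, 14.2, 0.4, -0.3],
    [7, 8, -20, 1.36, 14.94, 0.4, -0.3],
    [9, 8, -50, 1.36, 14.94, 0.4, -0.3],
    [9, 8, -72, 1.36, 14.94, 0.4, -0.3],
    [7, 8, -79, 1.36, 14.94, 0.4, -0.3],
    [7, 8, -83, 1.36, 14.94, 0.4, -0.3],
    [7, 8, -83, 1.36, 14.94, 0.4, -0.3],
    [7, 8, -83, 1.36, 14.94, 0.4, -0.3],
  ],
)

```text
t: 20.82
ee_pos: [0.6058, -0.1102, 0.158]
tool_rot: [[-0.963, 0.084, -0.256], [0.081, 0.996, 0.023], [0.257, 0.001, -0.966]]
force: [-0.2, 0.5, -0.6]
grip_width: 0.0584
gripper_force: 34.8
```

>>> play_rows(
  plan=[
    [0, -4, 5, 0, 0, -0.4, -0.3],
    [0, -8, 5, 0, 0, -0.4, -0.3],
    [0, -8, 2, 0, 0, -0.4, -0.3],
    [0, -8, 0, 0, 0, -0.4, -0.3],
    [0, -8, -2, 0, 0, -0.4, -0.3],
    [0, -8, -2, 0, 0, -0.4, -0.3],
    [0, -8, -2, 0, 0, -0.4, -0.3],
  ],
)

```text
t: 21.4
ee_pos: [0.6056, -0.1186, 0.1561]
tool_rot: [[-0.962, 0.092, -0.257], [0.088, 0.996, 0.024], [0.259, 0.0, -0.966]]
force: [-7.4, -3.6, 26.2]
grip_width: 0.0585
gripper_force: 37.3
```

>>> play_rows(
  plan=[
    [0, 0, 2.5, 0, 0, 0, -0.3],
    [3.8, -0.4, 1.5, 0, 0, 0, -0.3],
    [7.7, -0.7, 0.5, 0, 0, 0, -0.3],
    [10, -0.9, -0.1, 0, 0, 0, -0.3],
    [11.5, -1, -0.6, 0, 0, 0, -0.3],
    [11.5, -1, -0.6, 0, 0, 0, -0.3],
    [11.5, -1, -0.6, 0, 0, 0, -0.3],
  ],
)

```text
t: 21.98
ee_pos: [0.6152, -0.1188, 0.1533]
tool_rot: [[-0.961, 0.091, -0.263], [0.087, 0.996, 0.025], [0.264, 0.001, -0.965]]
force: [-15.5, 1.1, 13.2]
grip_width: 0.0586
gripper_force: 36.7
```

>>> play_rows(
  plan=[
    [-1, 0, -1, 0, 0, 0, 1],
    [-1, 0, -1, 0, 0, 0, 1],
    [-1, 0, -1, 0, 0, 0, 1],
    [-1, 0, -1, 0, 0, 0, 1],
    [4, -0.5, 15, 0, 0, 0, 1],
    [10, -1, 40, 0, 0, 0, 1],
    [18, -2, 75, 0, 0, 0, 1],
    [10, 30, 100, -0.65, -7, 0, 1],
    [-10, 65, 100, -1.36, -14.94, 0, 1],
    [-15, 105, 100, -1.36, -14.94, 4, 1],
    [-15, 145, 100, -1.36, -14.94, 8, 1],
    [-15, 185, 100, -1.36, -14.94, 13.5, 1],
  ],
)

```text
t: 22.98
ee_pos: [0.601, 0.067, 0.2546]
tool_rot: [[-0.99, -0.143, 0.004], [-0.143, 0.989, -0.03], [0.001, -0.031, -1.0]]
force: [1.2, -0.6, 0.7]
grip_width: 0.0853
gripper_force: 0.0
```

>>> play_rows(
  plan=[
    [0, 41, 0, 0, 0, 0, 1],
    [0, 82, 0, 0, 0, 0, 1],
    [0, 123, 0, 0, 0, 0, 1],
    [0, 164, 0, 0, 0, 0, 1],
    [0, 205, -20, 0, 0, 0, 1],
    [0, 246, -30, 0, 0, 0, 1],
    [0, 287, -40, 0, 0, 0, 1],
    [0, 295, -40, 0, 0, 0, 1],
    [0, 295, -40, 0, 0, 0, 1],
    [0, 295, -40, 0, 0, 0, 1],
  ],
)

```text
t: 23.82
ee_pos: [0.6014, 0.3619, 0.2129]
tool_rot: [[-0.99, -0.143, 0.001], [-0.143, 0.989, -0.029], [0.004, -0.029, -1.0]]
force: [0.7, -0.4, -0.1]
grip_width: 0.0854
gripper_force: 0.0
```

```bash
python3 look.py w9 blueA grey
```

```text
[602.1 360.5 213.3] [[-0.99, -0.142, 0.001], [-0.142, 0.989, -0.029], [0.003, -0.029, -1.0]] [-0.18  0.59 -0.68  1.52  0.41  1.2   0.77] 23.8667
blueA [599.7 368.2   8.9] 0.079
grey [368.3 289.7  43.3] 1.0
```

>>> play_rows(
  plan=[
    [-2, 7.5, -41, 1.66, 0, 0.6, 1],
    [-2, 7.5, -82, 1.66, 0, 0.6, 1],
    [-2, 7.5, -123, 1.66, 0, 0.6, 1],
    [-2, 7.5, -164, 1.66, 0, 0.6, 1],
    [-2, 7.5, -188, 1.66, 0, 0.6, 1],
    [-2, 7.5, -196, 1.66, 0, 0.6, 1],
    [-2, 7.5, -196, 1.66, 0, 0.6, 1],
    [-2, 7.5, -196, 1.66, 0, 0.6, -0.3],
    [-2, 7.5, -196, 1.66, 0, 0.6, -0.3],
    [-2, 7.5, -196, 1.66, 0, 0.6, -0.3],
    [-2, 7.5, -196, 1.66, 0, 0.6, -0.3],
    [-2, 7.5, -196, 1.66, 0, 0.6, -0.3],
  ],
)

```text
t: 24.87
ee_pos: [0.6013, 0.3689, 0.0203]
tool_rot: [[-0.988, -0.151, 0.005], [-0.151, 0.988, 0.002], [-0.005, 0.001, -1.0]]
force: [-0.4, -1.7, 6.1]
grip_width: 0.059
gripper_force: 31.5
```

>>> play_rows(
  plan=[
    [0, 0, 0, 0, 0, 0, -0.3],
    [0, 0, 40, 0, 0, 0, -0.3],
    [0, 0, 80, 0, 0, -2, -0.3],
    [0, -20, 120, 0, 0, -8, -0.3],
    [0, -50, 160, 0, 0, -13.8, -0.3],
    [0, -90, 190, 0, 0, -13.8, -0.3],
    [0, -130, 200, 0, 0, -13.8, -0.3],
    [0, -170, 210, 0, 0, -13.8, -0.3],
    [0, -210, 220, 0, 0, -13.8, -0.3],
    [0, -250, 230, 0, 0, -13.8, -0.3],
    [0, -290, 240, 0, 0, -13.8, -0.3],
    [0, -330, 250, 0, 0, -13.8, -0.3],
  ],
)

```text
t: 25.87
ee_pos: [0.5996, 0.0513, 0.2662]
tool_rot: [[-0.996, 0.088, 0.004], [0.088, 0.996, -0.001], [-0.004, -0.0, -1.0]]
force: [1.2, 0.8, -1.9]
grip_width: 0.0588
gripper_force: 35.1
```

>>> play_rows(
  plan=[
    [2, -40, 0, 0, 0, 0, -0.3],
    [4, -80, 0, 0, 0, 0, -0.3],
    [6, -120, 0, 0.65, 7, 0, -0.3],
    [8, -155, 0, 1.36, 14.2, 0, -0.3],
    [10, -155, 0, 1.36, 14.94, 0, -0.3],
    [10, -155, 0, 1.36, 14.94, 0, -0.3],
    [10, -155, 0, 1.36, 14.94, 0, -0.3],
  ],
)

```text
t: 26.45
ee_pos: [0.6103, -0.1013, 0.2644]
tool_rot: [[-0.963, 0.088, -0.255], [0.085, 0.996, 0.024], [0.256, 0.001, -0.967]]
force: [0.1, 1.8, -1.6]
grip_width: 0.0588
gripper_force: 35.1
```

>>> play_rows(
  plan=[
    [1, -17, -30, 0, 0, 0, -0.3],
    [2, -17, -60, 0, 0, 0, -0.3],
    [2, -17, -75, 0, 0, 0, -0.3],
    [0, -17, -81, 0, 0, 0, -0.3],
    [0, -17, -84, 0, 0, 0, -0.3],
    [0, -17, -86, 0, 0, 0, -0.3],
    [0, -17, -87, 0, 0, 0, -0.3],
    [0, -17, -87, 0, 0, 0, -0.3],
  ],
)

```text
t: 27.12
ee_pos: [0.6106, -0.1182, 0.1785]
tool_rot: [[-0.963, 0.088, -0.254], [0.085, 0.996, 0.023], [0.255, 0.001, -0.967]]
force: [-1.5, 0.9, 1.3]
grip_width: 0.059
gripper_force: 35.5
```

>>> play_rows(
  plan=[
    [3.8, -0.4, -1, 0, 0, 0, -0.3],
    [7.7, -0.7, -2.2, 0, 0, 0, -0.3],
    [10, -0.9, -3, 0, 0, 0, -0.3],
    [12, -1, -3.6, 0, 0, 0, -0.3],
    [12.5, -1, -3.8, 0, 0, 0, -0.3],
    [12.5, -1, -3.8, 0, 0, 0, -0.3],
  ],
)

```text
t: 27.62
ee_pos: [0.6218, -0.1196, 0.1748]
tool_rot: [[-0.962, 0.088, -0.258], [0.085, 0.996, 0.023], [0.259, -0.0, -0.966]]
force: [-14.5, 2.6, 18.9]
grip_width: 0.0589
gripper_force: 38.2
```

Board contact again, so I'll release and go for the grey case.

>>> play_rows(
  plan=[
    [-1, 0, 0, 0, 0, 0, 1],
    [-1, 0, 0, 0, 0, 0, 1],
    [-1, 0, 0, 0, 0, 0, 1],
    [-1, 0, 0, 0, 0, 0, 1],
    [4, -0.5, 15, 0, 0, 0, 1],
    [10, -1, 40, 0, 0, 0, 1],
    [18, -2, 70, 0, 0, 0, 1],
    [0, 30, 90, -0.65, -7, 0, 1],
    [-30, 60, 90, -1.36, -14.94, 0, 1],
    [-55, 90, 90, -1.36, -14.94, 0, 1],
    [-80, 120, 90, -1.36, -14.94, 4, 1],
    [-105, 155, 90, -1.36, -14.94, 5.8, 1],
  ],
)

```text
t: 28.62
ee_pos: [0.5194, 0.0302, 0.2634]
tool_rot: [[-1.0, -0.014, 0.003], [-0.015, 1.0, -0.015], [-0.002, -0.015, -1.0]]
force: [1.5, 0.8, 0.4]
grip_width: 0.0856
gripper_force: 0.0
```

>>> play_rows(
  plan=[
    [-20, 36, 0, 0, 0, 0, 1],
    [-40, 72, 0, 0, 0, 0, 1],
    [-52, 108, 0, 0, 0, 0, 1],
    [-52, 148, 0, 0, 0, 0, 1],
    [-52, 188, 0, 0, 0, 0, 1],
    [-52, 215, 0, 0, 0, 0, 1],
    [-52, 215, 0, 0, 0, 0, 1],
    [-52, 215, 0, 0, 0, 0, 1],
  ],
)

```text
t: 29.28
ee_pos: [0.469, 0.2465, 0.263]
tool_rot: [[-1.0, -0.015, 0.001], [-0.015, 1.0, -0.012], [-0.001, -0.012, -1.0]]
force: [-0.2, -0.2, -0.8]
grip_width: 0.0857
gripper_force: 0.0
```

```bash
python3 look.py w10 grey; python3 -c "
from fit import *
c=dict(load('w10')); u,v=proj(c,(.4616,.253,.022)).astype(int); print(u,v); print(c['frame'][v,::40][:,:].tolist()); m=mask(c['frame'],'grey'); print(m[v-60:v+61:30,u-80:u+81:8].astype(int))"
```

```text
[469.3 245.  262.8] [[-1.0, -0.013, 0.001], [-0.013, 1.0, -0.013], [-0.001, -0.013, -1.0]] [ 0.09  0.26 -0.82  1.86  0.22  1.12  0.78] 29.3333
grey [462.8 253.5   2.6] 1.536
322 162
[[107, 108, 113], [87, 87, 91], [73, 106, 123], [69, 102, 117], [77, 113, 131], [80, 116, 135], [77, 112, 131], [81, 117, 137], [120, 138, 151], [80, 116, 136], [82, 118, 138], [79, 117, 136], [78, 115, 133], [80, 117, 137], [78, 115, 135], [17, 35, 65]]
[[0 0 0 0 0 0 0 0 0 0 0 0 0 0 0 0 0 0 0 0 0]
 [0 0 0 0 0 0 0 0 1 0 1 0 1 0 0 0 0 0 0 0 0]
 [0 0 0 0 0 0 0 0 1 1 1 0 1 0 0 0 0 0 0 0 0]
 [1 1 1 1 1 1 1 0 0 0 0 0 0 0 0 0 0 0 0 0 0]
 [0 0 0 0 0 0 0 0 0 0 0 0 0 0 0 0 0 0 0 0 0]]
```

```bash
sed -i 's/return (b>0.79\*r)&(r>90)/return (b>0.70*r)\&(r>70)/' fit.py; python3 -c "
from fit import *
c=dict(load('w10')); print(fit([c],'grey',.4616,.253,0.02))
c=dict(load('w9')); print(fit([c],'grey',.4616,.253,0.02))
c=dict(load('w10'));m=mask(c['frame'],'grey'); h=hull(c,'grey',.4616,.253,.0,1)[:,0]; print(h.astype(int).tolist()); im=c['frame'].copy()"
```

```text
(array([461.2, 253.7,   2.7]), np.float64(0.059))
(array([457.6, 252.6,   4.9]), np.float64(0.13))
[[345, 123], [341, 198], [301, 197], [300, 122], [301, 121], [343, 122]]
```

>>> play_rows(
  plan=[
    [-7, 8.5, -41, 0.75, 0, 2, 1],
    [-7, 8.5, -82, 0.75, 0, 2, 1],
    [-7, 8.5, -123, 0.75, 0, 2, 1],
    [-7, 8.5, -164, 0.75, 0, 2, 1],
    [-7, 8.5, -205, 0.75, 0, 2, 1],
    [-7, 8.5, -237, 0.75, 0, 2, 1],
    [-7, 8.5, -246, 0.75, 0, 2, 1],
    [-7, 8.5, -246, 0.75, 0, 2, 1],
    [-7, 8.5, -246, 0.75, 0, 2, -0.4],
    [-7, 8.5, -246, 0.75, 0, 2, -0.4],
    [-7, 8.5, -246, 0.75, 0, 2, -0.4],
    [-7, 8.5, -246, 0.75, 0, 2, -0.4],
  ],
)

```text
t: 30.33
ee_pos: [0.4638, 0.2535, 0.0192]
tool_rot: [[-0.999, -0.046, 0.005], [-0.046, 0.999, 0.001], [-0.005, 0.001, -1.0]]
force: [-1.5, -2.5, 11.4]
grip_width: 0.0548
gripper_force: 29.6
```

>>> play_rows(
  plan=[
    [0, 0, 0, 0, 0, 0, -0.4],
    [0, 0, 0, 0, 0, 0, -0.4],
    [0, 0, 40, 0, 0, 0, -0.4],
    [0, 0, 80, 0, 0, 0, -0.4],
    [8, -20, 115, 0, 0, -4, -0.4],
    [22, -50, 150, 0, 0, -7.9, -0.4],
    [38, -85, 165, 0, 0, -7.9, -0.4],
    [56, -120, 180, 0, 0, -7.9, -0.4],
    [74, -155, 195, 0, 0, -7.9, -0.4],
    [92, -190, 210, 0, 0, -7.9, -0.4],
    [108, -225, 225, 0, 0, -7.9, -0.4],
    [122, -260, 240, 0, 0, -7.9, -0.4],
  ],
)

```text
t: 31.33
ee_pos: [0.583, -0.0041, 0.2577]
tool_rot: [[-0.996, 0.091, 0.004], [0.091, 0.996, -0.001], [-0.004, -0.0, -1.0]]
force: [1.1, 0.0, -1.1]
grip_width: 0.0549
gripper_force: 34.9
```

>>> play_rows(
  plan=[
    [10, -36, 5, 0, 0, 0, -0.4],
    [22, -72, 10, 0, 0, 0, -0.4],
    [26, -100, 15, 0.65, 7, 0, -0.4],
    [30, -110, 15, 1.36, 14.2, 0, -0.4],
    [34, -110, 15, 1.36, 14.94, 0, -0.4],
    [34, -110, 15, 1.36, 14.94, 0, -0.4],
    [34, -110, 15, 1.36, 14.94, 0, -0.4],
  ],
)

```text
t: 31.92
ee_pos: [0.6167, -0.1112, 0.2706]
tool_rot: [[-0.963, 0.09, -0.254], [0.087, 0.996, 0.024], [0.256, 0.001, -0.967]]
force: [0.2, 0.7, -1.2]
grip_width: 0.0546
gripper_force: 34.9
```

>>> play_rows(
  plan=[
    [3, -8, -25, 0, 0, 0, -0.4],
    [6, -8, -50, 0, 0, 0, -0.4],
    [6, -8, -62, 0, 0, 0, -0.4],
    [4, -8, -67, 0, 0, 0, -0.4],
    [3, -8, -70, 0, 0, 0, -0.4],
    [3, -8, -72, 0, 0, 0, -0.4],
    [3, -8, -72, 0, 0, 0, -0.4],
    [3, -8, -72, 0, 0, 0, -0.4],
  ],
)

```text
t: 32.58
ee_pos: [0.6199, -0.1197, 0.1999]
tool_rot: [[-0.963, 0.091, -0.254], [0.088, 0.996, 0.023], [0.255, -0.0, -0.967]]
force: [-2.2, 0.8, 7.8]
grip_width: 0.0548
gripper_force: 35.7
```

>>> play_rows(
  plan=[
    [3.8, -0.4, -0.6, 0, 0, 0, -0.4],
    [7.7, -0.7, -1.6, 0, 0, 0, -0.4],
    [10, -0.9, -2.2, 0, 0, 0, -0.4],
    [12, -1, -2.8, 0, 0, 0, -0.4],
    [13, -1, -3, 0, 0, 0, -0.4],
    [13, -1, -3, 0, 0, 0, -0.4],
  ],
)

```text
t: 33.08
ee_pos: [0.6296, -0.1209, 0.1971]
tool_rot: [[-0.96, 0.091, -0.263], [0.088, 0.996, 0.023], [0.264, -0.002, -0.965]]
force: [-31.3, 1.7, 33.4]
grip_width: 0.055
gripper_force: 37.3
```

>>> play_rows(
  plan=[
    [-2, 0, 1, 0, 0, 0, -0.4],
    [-2, 0, 1, 0, 0, 0, 1],
    [-2, 0, 1, 0, 0, 0, 1],
    [-2, 0, 1, 0, 0, 0, 1],
    [-2, 0, 1, 0, 0, 0, 1],
    [3, -0.5, 15, 0, 0, 0, 1],
    [10, -1, 40, 0, 0, 0, 1],
    [5, -1, 75, 0, 0, 0, 1],
    [-20, -1, 100, 0, 0, 0, 1],
    [-50, -1, 120, -0.65, -7, 0, 1],
    [-80, -1, 120, -1.36, -14.94, 0, 1],
    [-80, -1, 120, -1.36, -14.94, 0, 1],
  ],
)

```text
t: 34.08
ee_pos: [0.5501, -0.122, 0.3163]
tool_rot: [[-0.996, 0.091, 0.008], [0.091, 0.996, -0.003], [-0.008, -0.003, -1.0]]
force: [2.8, 0.2, 0.8]
grip_width: 0.0855
gripper_force: 0.0
```

Run:
```python
from h import *
c=snap('wrist','w11'); d=snap('scene','s11'); print(arm.get_obs()['ee_pos'])
f=cv2.resize(c['frame'][:, 150:500],None,fx=1.4,fy=1.4)
g=cv2.resize(d['frame'][120:240,310:410],None,fx=3,fy=3,interpolation=cv2.INTER_CUBIC)
o=np.zeros((560,790,3),np.uint8); o[:f.shape[0],:f.shape[1]]=f; o[:360,490:790]=g
cv2.imwrite('pics/w11b.png',cv2.convertScaleAbs(o,alpha=1.4,beta=15))
```

```text
[ 0.55025255 -0.12259765  0.31656645]
```

View pics/w11b.png

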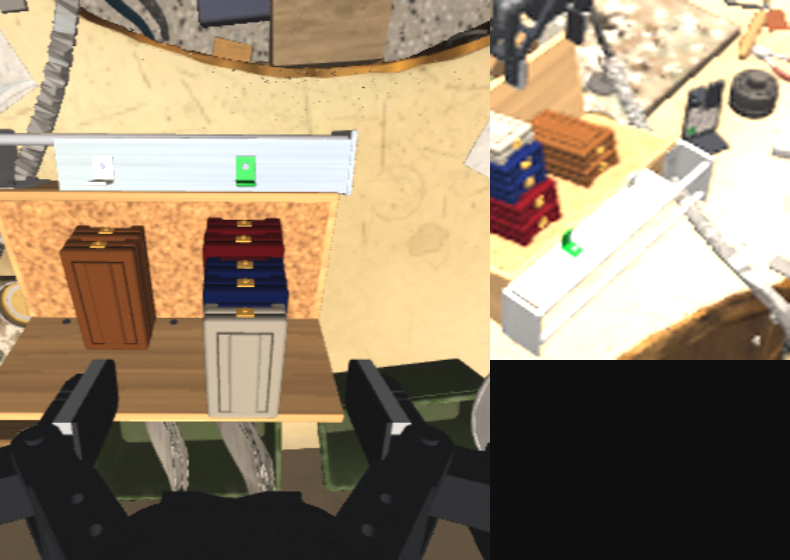

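Pile complete: all five catches are in a column at about x=245, in line with the green clip, and each case's push met the board. Next is the ticket holder.

>>> play_rows(
  plan=[
    [-10, -40, 0, 0, 0, 0, 1],
    [-20, -80, 0, 0, 0, 0, 1],
    [-30, -120, 0, 0, 0, 0, 1],
    [-40, -160, 0, 0, 0, 0, 1],
    [-50, -200, 0, 0, 0, 0, 1],
    [-60, -240, 0, 0, 0, 0, 1],
    [-60, -275, -20, 0, 0, 0, 1],
    [-60, -275, -40, 0, 0, 0, 1],
    [-60, -275, -40, 0, 0, 0, 1],
    [-60, -275, -40, 0, 0, 0, 1],
  ],
)

```text
t: 35.02
ee_pos: [0.4927, -0.3967, 0.2738]
tool_rot: [[-0.996, 0.091, -0.001], [0.091, 0.996, 0.002], [0.001, 0.002, -1.0]]
force: [-0.1, 0.8, 0.5]
grip_width: 0.085
gripper_force: 0.0
```

Run:
```python
from h import *
c=snap('wrist','w12'); print(arm.get_obs()['ee_pos'],np.round(arm.get_obs()['joint_positions'],2)); print([proj(c,p).round() for p in [(.505,-.45,0),(.505,-.45,.1),(.489,-.558,.034)]])
u,v=proj(c,(.505,-.45,.05)).astype(int); x0,y0=u-110,max(v-90,0); print(x0,y0)
cv2.imwrite('pics/w12b.png',cv2.convertScaleAbs(cv2.resize(c['frame'][y0:y0+165,x0:x0+220],None,fx=3.6,fy=3.6,interpolation=cv2.INTER_CUBIC),alpha=2.2,beta=15))
```

```text
[ 0.49343901 -0.39634817  0.27519453] [ 0.97  0.37 -0.51  1.64  0.19  1.18  1.89]
[array([279., 174.]), array([269., 196.]), array([194., 176.])]
164 93
```

View pics/w12b.png

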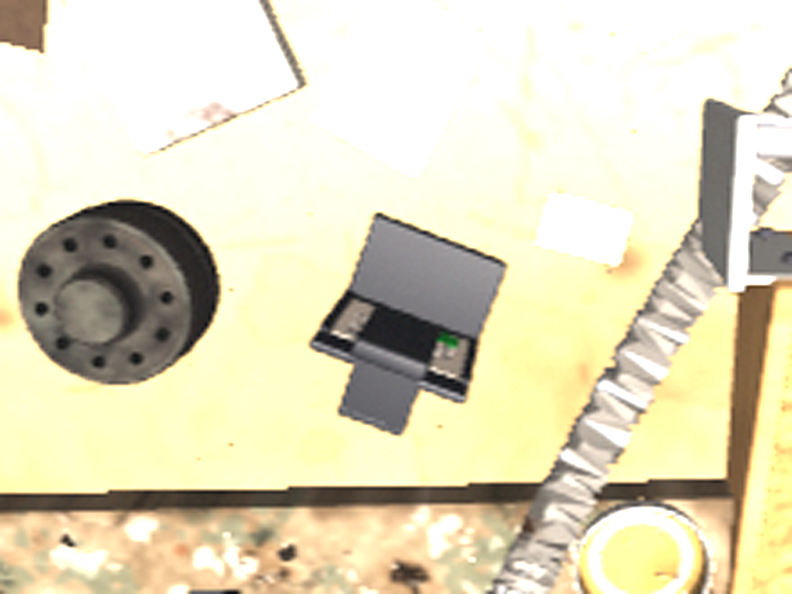

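```bash
cat > tk.py <<'E'
from h import *
from scipy.optimize import least_squares
c=load('w12')
P=[(-45,-28,6),(-45,28,6),(-7,-28,74),(-7,28,74),(-23,-12,110),(-23,12,110)]
Q=[(377,213),(505,263),(312,347),(465,402),(340,412),(403,433)]
q=np.array([(164+a/3.6,93+b/3.6) for a,b in Q])
def w(p,v):
    cs,sn=np.cos(p[2]),np.sin(p[2]); return np.array([p[0]+cs*v[0]-sn*v[1],p[1]+sn*v[0]+cs*v[1],v[2]])/1e3
f=lambda p:np.concatenate([proj(c,w(p,v))-k for v,k in zip(P,q)])
r=least_squares(f,[510,-450,-.3]); p=r.x
print(p[:2],np.degrees(p[2]),np.round(r.fun.reshape(-1,2),1).tolist())
print('tab',w(p,(-26.5,0,94))*1e3,'hook',w(p,(0,0,70))*1e3)
for t in('top0','scene0','s11'):
    d=load(t); print(t,[proj(d,w(p,v)).round(1).tolist() for v in P])
E
python3 tk.py
```

```text
[ 528.7560457  -457.64223985] -26.484669431826543 [[-2.0, 4.1], [-0.2, 4.3], [-2.4, 6.1], [-1.6, 6.2], [1.0, -9.6], [4.3, -8.0]]
tab [ 505.03712217 -445.82434382   94.        ] hook [ 528.7560457  -457.64223985   70.        ]
top0 [[408.2, 225.3], [395.5, 218.8], [416.8, 214.3], [403.5, 207.6], [413.6, 214.7], [407.8, 211.8]]
scene0 [[388.7, 167.7], [376.9, 172.1], [385.7, 148.8], [373.7, 153.1], [386.1, 145.1], [380.8, 146.9]]
s11 [[388.7, 167.7], [376.9, 172.1], [385.7, 148.8], [373.7, 153.1], [386.1, 145.1], [380.8, 146.9]]
```

```bash
sed -i 's/(-23,-12,110),(-23,12,110)\]/(11.5,-12,74),(11.5,12,74),(-23,-12,110),(-23,12,110)]/; s/(403,433)\]/(403,433),(353,352),(422,378)]/' tk.py; python3 tk.py
```

```text
[ 521.42579889 -454.49513193] -26.402078533620475 [[-0.6, -1.3], [1.5, -1.0], [-0.9, 0.1], [0.2, 0.5], [-0.6, -0.1], [0.3, 0.5], [-0.8, 0.4], [1.0, 0.7]]
tab [ 497.68986471 -442.7114386    94.        ] hook [ 521.42579889 -454.49513193   70.        ]
top0 [[407.5, 227.1], [394.7, 220.6], [416.0, 216.2], [402.7, 209.5], [414.2, 210.0], [408.5, 207.2], [412.9, 216.7], [407.0, 213.7]]
scene0 [[389.9, 168.9], [378.2, 173.3], [387.0, 150.0], [375.0, 154.2], [380.8, 148.4], [375.7, 150.2], [387.4, 146.2], [382.1, 148.1]]
s11 [[389.9, 168.9], [378.2, 173.3], [387.0, 150.0], [375.0, 154.2], [380.8, 148.4], [375.7, 150.2], [387.4, 146.2], [382.1, 148.1]]
```

>>> play_rows(
  plan=[
    [-18, 38, 20, 0, 0, 0, 1],
    [-36, 76, 20, 0, 0, 0, 1],
    [-54, 114, 20, 0, 0, 0, 1],
    [-73, 150, 20, 0, 0, 0, 1],
    [-73, 159, 20, 0, 0, 0, 1],
    [-73, 159, 20, 0, 0, 0, 1],
    [-73, 159, 20, 0, 0, 0, 1],
  ],
)

```text
t: 35.65
ee_pos: [0.4204, -0.2371, 0.2968]
tool_rot: [[-0.996, 0.088, 0.003], [0.088, 0.996, -0.003], [-0.004, -0.003, -1.0]]
force: [-0.5, -0.7, 0.1]
grip_width: 0.0853
gripper_force: 0.0
```

Run:
```python
from h import *
c=snap('wrist','w13'); print(arm.get_obs()['ee_pos'],arm.get_obs()['tool_rot'].round(3).tolist())
u,v=proj(c,(.448,-.295,.085)).astype(int); print(u,v); x0,y0=u-50,v-60; print(x0,y0)
cv2.imwrite('pics/w13b.png',cv2.convertScaleAbs(cv2.resize(c['frame'][y0:y0+118,x0:x0+158],None,fx=5,fy=5,interpolation=cv2.INTER_CUBIC),alpha=1.2,beta=10))
```

```text
[ 0.42035411 -0.2380386   0.29631076] [[-0.996, 0.09, 0.003], [0.09, 0.996, -0.002], [-0.003, -0.002, -1.0]]
271 197
221 137
```

View pics/w13b.png

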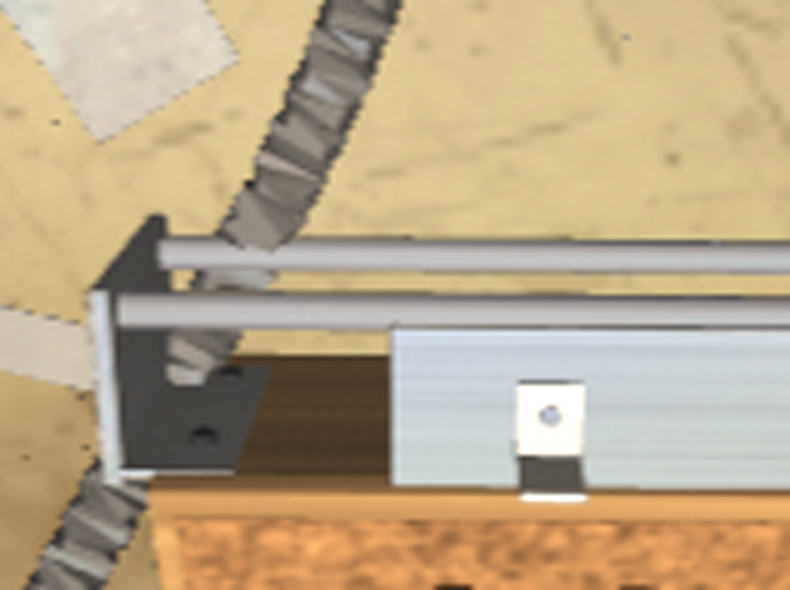

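Run:
```python
from h import *
c=load('w13'); P=lambda a,b,z:at_z(c,221+a/5,137+b/5,z/1e3)*1e3
a=P(125,310.5,85); b=P(700,311.5,85); print('rail',a,b,np.degrees(np.arctan2(b[0]-a[0],b[1]-a[1])))
print('rail at 255',P(255,310.5,85),'bracket',P(118,310,85),'guardFR',P(392,328,102),'white ctr',P(550,415,115))
y=np.radians(-5.2); ex=np.array([np.cos(y),np.sin(y)]); ey=np.array([-ex[1],ex[0]])
for n,p in dict(rail=P(255,310.5,85),br=P(118,310,85),gfr=P(392,328,102),gfr2=P(392,328,99),wh=P(550,415,115)).items(): print(n,ex@p[:2],ey@p[:2])
```

```text
rail [ 447.06595186 -328.09460352   85.        ] [ 460.30978345 -182.66827243   85.        ] 5.2035161992993055
rail at 255 [ 450.00188408 -295.18551778   85.        ] bracket [ 446.77484036 -329.84418358   85.        ] guardFR [ 451.75632108 -259.4529807   102.        ] white ctr [ 472.35555949 -223.18465543  115.        ]
rail 474.90328081456147 -253.18582000463311
br 474.83072263320184 -287.9943198508473
gfr 473.4119652153859 -217.44133465100924
gfr2 474.4981332494219 -217.62208751184548
wh 490.63933348145395 -179.45531322296762
```

>>> play_rows(
  plan=[
    [14, -38, 0, 0, 0, -7, 1],
    [28, -76, 0, 0, 0, -14, 1],
    [42, -114, 0, 0, 0, -21.2, 1],
    [56, -150, 0, 0, 0, -21.2, 1],
    [70, -187, -10, 0, 0, -21.2, 1],
    [77, -205, -40, 0, 0, -21.2, 1],
    [77, -205, -80, 0, 0, -21.2, 1],
    [77, -205, -120, 0, 0, -21.2, 1],
    [77, -205, -120, 0, 0, -21.2, 1],
    [77, -205, -120, 0, 0, -21.2, 1],
  ],
)

```text
t: 36.53
ee_pos: [0.496, -0.4431, 0.1737]
tool_rot: [[-0.895, 0.445, -0.002], [0.445, 0.895, 0.002], [0.002, 0.001, -1.0]]
force: [-0.1, -1.0, 1.0]
grip_width: 0.0853
gripper_force: 0.0
```

>>> play_rows(
  plan=[
    [1.5, 0.3, -40, 0, 0, 0, 1],
    [1.5, 0.3, -72, 0, 0, 0, 1],
    [1.5, 0.3, -82, 0, 0, 0, 0],
    [1.5, 0.3, -82, 0, 0, 0, -0.3],
    [1.5, 0.3, -82, 0, 0, 0, -1],
    [1.5, 0.3, -82, 0, 0, 0, -1],
    [1.5, 0.3, -82, 0, 0, 0, -1],
    [1.5, 0.3, -82, 0, 0, 0, -1],
    [1.5, 0.3, -82, 0, 0, 0, -1],
    [1.5, 0.3, -82, 0, 0, 0, -1],
    [1.5, 0.3, -82, 0, 0, 0, -1],
    [1.5, 0.3, -82, 0, 0, 0, -1],
  ],
  force=60,
)

```text
t: 37.53
ee_pos: [0.499, -0.444, 0.0956]
tool_rot: [[-0.895, 0.445, 0.004], [0.445, 0.895, -0.004], [-0.005, -0.002, -1.0]]
force: [-1.8, -1.0, 11.3]
grip_width: 0.0225
gripper_force: 58.7
```

>>> play_rows(
  plan=[
    [0, 0, 30, 0, 0, 0, -1],
    [0, 0, 70, 0, 0, 0, -1],
    [0, 0, 105, 0, 0, 0, -1],
    [-15, 30, 125, 0, 0, 7, -1],
    [-30, 60, 125, 0, 0, 14, -1],
    [-45, 95, 125, 0, 0, 21.2, -1],
    [-60, 125, 125, 0, 0, 21.2, -1],
    [-73, 151, 125, 0, 0, 21.2, -1],
    [-73, 151, 125, 0, 0, 21.2, -1],
    [-73, 151, 125, 0, 0, 21.2, -1],
    [-73, 151, 125, 0, 0, 21.2, -1],
  ],
)

```text
t: 38.45
ee_pos: [0.4254, -0.2925, 0.2192]
tool_rot: [[-0.996, 0.091, 0.003], [0.091, 0.996, -0.002], [-0.003, -0.002, -1.0]]
force: [0.0, -0.7, -1.1]
grip_width: 0.0222
gripper_force: 59.3
```

>>> play_rows(
  plan=[
    [0, 0, -30, 0, 0, 0, -1],
    [0, 0, -52, 0, 0, 0, -1],
    [0, 0, -52, 0, 0, 0, -1],
    [0, 0, -52, 0, 0, 0, -1],
  ],
)

```text
t: 38.78
ee_pos: [0.425, -0.2921, 0.1657]
tool_rot: [[-0.996, 0.091, 0.0], [0.091, 0.996, 0.001], [-0.0, 0.001, -1.0]]
force: [0.6, -0.2, -0.7]
grip_width: 0.0225
gripper_force: 61.7
```

Run:
```python
from h import *
c=snap('wrist','w14'); o=arm.get_obs(); print(o['ee_pos'],o['tool_rot'].round(3).tolist())
u,v=proj(c,(.448,-.295,.1)).astype(int); print(u,v); x0,y0=u-75,v-75; print(x0,y0)
cv2.imwrite('pics/w14b.png',cv2.convertScaleAbs(cv2.resize(c['frame'][y0:y0+140,x0:x0+190],None,fx=4.2,fy=4.2,interpolation=cv2.INTER_CUBIC),alpha=1.9,beta=10))
```

```text
[ 0.42559009 -0.29233167  0.1666472 ] [[-0.996, 0.091, 0.002], [0.091, 0.996, 0.0], [-0.002, 0.0, -1.0]]
313 247
238 172
```

View pics/w14b.png

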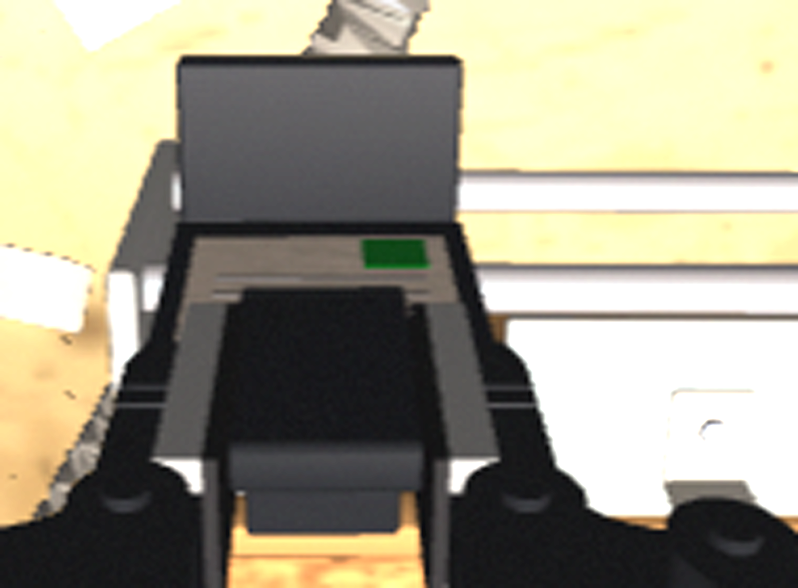

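```bash
cat > tk2.py <<'E'
from h import *
from scipy.optimize import least_squares
from scipy.spatial.transform import Rotation as Ro
c=load('w14')
P=[(-45,-28,6),(-45,28,6),(11.5,-12,74),(11.5,12,74),(-23,-12,110),(-23,12,110),(-30,-12,110),(-30,12,110)]
Q=[(181,65),(459,65),(248,533),(398,533),(232,487),(420,487),(231,446),(419,446)]
q=np.array([(238+a/4.2,172+b/4.2) for a,b in Q])
w=lambda p,v:(p[:3]+Ro.from_euler('zy',[p[3],p[4]],degrees=True).apply(v))/1e3
f=lambda p:np.concatenate([proj(c,w(p,v))-k for v,k in zip(P,q)])
y=np.radians(-5.2); ex=np.array([np.cos(y),np.sin(y)]); ey=np.array([-ex[1],ex[0]])
for lock in (True,False):
    g=(lambda p:f(np.r_[p[:2],71,p[2],0])) if lock else (lambda p:f(np.r_[p[:2],71,p[2:]]))
    r=least_squares(g,[450,-294,-5] if lock else [450,-294,-5,0]); print(r.x.round(1),'x y rack',ex@r.x[:2],ey@r.x[:2],np.round(r.fun.reshape(-1,2),1).tolist())
R=lambda a,b:at_z(c,238+a/4.2,172+b/4.2,.085)[:2]*1e3
print('rail', [ex@R(600,289.5),ex@R(750,290)])
E
python3 tk2.py
```

```text
[ 450.2 -294.3   -5.3] x y rack 475.0031937359946 -252.25113831804484 [[-1.0, -1.5], [2.5, -1.6], [-0.5, 1.0], [1.0, 0.9], [-2.7, 1.6], [1.8, 1.5], [-2.9, -0.9], [2.4, -1.0]]
[ 451.1 -294.3   -5.2   -0.5] x y rack 475.9378773038618 -252.16957063049696 [[-0.8, -0.6], [2.5, -0.7], [-0.5, 1.4], [1.0, 1.4], [-2.7, 1.2], [1.7, 1.1], [-2.9, -1.4], [2.3, -1.5]]
rail [np.float64(475.26622923199386), np.float64(475.46022342922276)]
```

>>> play_rows(
  plan=[
    [0, 0, -15, 0, 0, 0, -1],
    [0, 0, -28, 0, 0, 0, -1],
    [0, 0, -36, 0, 0, 0, -1],
    [0, 0, -40, 0, 0, 0, -1],
    [0, 0, -40, 0, 0, 0, -1],
    [0, 0, -40, 0, 0, 0, -1],
  ],
)

```text
t: 39.33
ee_pos: [0.4254, -0.2921, 0.1267]
tool_rot: [[-0.996, 0.091, 0.002], [0.091, 0.996, -0.001], [-0.002, -0.001, -1.0]]
force: [-1.1, 1.0, -0.5]
grip_width: 0.0221
gripper_force: 61.7
```

>>> play_rows(
  plan=[
    [0, 0, -5, 0, 0, 0, -1],
    [0, 0, -9, 0, 0, 0, -1],
    [0, 0, -11, 0, 0, 0, -1],
    [0, 0, -11, 0, 0, 0, -1],
    [0, 0, -11, 0, 0, 0, -1],
  ],
)

```text
t: 39.75
ee_pos: [0.425, -0.2918, 0.1149]
tool_rot: [[-0.996, 0.091, 0.001], [0.091, 0.996, -0.0], [-0.001, -0.0, -1.0]]
force: [-0.6, -0.5, -1.5]
grip_width: 0.0222
gripper_force: 61.8
```

>>> play_rows(
  plan=[
    [0, 0, -1, 0, 0, 0, -1],
    [0, 0, -2, 0, 0, 0, -1],
    [0, 0, -2, 0, 0, 0, -1],
    [0, 0, -2, 0, 0, 0, -1],
  ],
)

```text
t: 40.08
ee_pos: [0.4247, -0.2919, 0.1137]
tool_rot: [[-0.996, 0.091, 0.001], [0.091, 0.996, -0.001], [-0.001, -0.001, -1.0]]
force: [-8.3, 2.7, 19.1]
grip_width: 0.0224
gripper_force: 64.1
```

>>> play_rows(
  plan=[
    [0, 0, 2.5, 0, 0, 0, -1],
    [0, 0, 2.7, 0, 0, 0, -1],
    [0.9, 10, 2.7, 0, 0, 0, -1],
    [2.3, 25, 2.7, 0, 0, 0, -1],
    [3.6, 40, 2.7, 0, 0, 0, -1],
    [5, 55, 2.7, 0, 0, 0, -1],
    [6.4, 70, 2.7, 0, 0, 0, -1],
    [7.7, 85, 2.7, 0, 0, 0, -1],
    [8.2, 90, 2.7, 0, 0, 0, -1],
    [8.2, 90, 2.7, 0, 0, 0, -1],
  ],
)

```text
t: 40.92
ee_pos: [0.4333, -0.2003, 0.1156]
tool_rot: [[-0.996, 0.089, 0.001], [0.089, 0.996, -0.0], [-0.001, -0.0, -1.0]]
force: [0.5, -0.4, -1.3]
grip_width: 0.0221
gripper_force: 61.8
```

Free sliding. The remaining distance is about 100 mm.

>>> play_rows(
  plan=[
    [1.4, 15, 0, 0, 0, 0, -1],
    [2.7, 30, 0, 0, 0, 0, -1],
    [4.1, 45, 0, 0, 0, 0, -1],
    [5.5, 60, 0, 0, 0, 0, -1],
    [6.8, 75, 0, 0, 0, 0, -1],
    [8.2, 90, 0, 0, 0, 0, -1],
    [9, 98, 0, 0, 0, 0, -1],
    [9, 98, 0, 0, 0, 0, -1],
    [9, 98, 0, 0, 0, 0, -1],
  ],
)

```text
t: 41.67
ee_pos: [0.4422, -0.1044, 0.1156]
tool_rot: [[-0.996, 0.091, 0.001], [0.091, 0.996, -0.001], [-0.001, -0.0, -1.0]]
force: [0.6, -0.5, -1.5]
grip_width: 0.0227
gripper_force: 61.8
```

Run:
```python
from h import *
y=np.radians(-5.2); ex=np.array([np.cos(y),np.sin(y)]); ey=np.array([-ex[1],ex[0]])
p=arm.get_obs()['ee_pos'][:2]*1e3; print(p,ex@p,ey@p)
```

```text
[ 442.21031861 -104.3870338 ] 449.85122342528666 -63.87875620861343
```

>>> play_rows(
  plan=[
    [0.2, 2.4, 0, 0, 0, 0, -1],
    [0.2, 2.4, -0.8, 0, 0, 0, -1],
    [0.2, 2.4, -1.5, 0, 0, 0, -1],
    [0.2, 2.4, -1.5, 0, 0, 0, -1],
    [0.2, 2.4, -1.5, 0, 0, 0, -0.3],
    [0.2, 2.4, -1.5, 0, 0, 0, -0.1],
    [0.2, 2.4, -1.5, 0, 0, 0, 0],
    [0.2, 2.4, -1.5, 0, 0, 0, 0.1],
    [0.2, 2.4, -1.5, 0, 0, 0, 0.1],
    [0.2, 2.4, -1.5, 0, 0, 0, 0.1],
  ],
)

```text
t: 42.5
ee_pos: [0.4424, -0.1015, 0.1141]
tool_rot: [[-0.996, 0.091, 0.001], [0.091, 0.996, -0.0], [-0.001, -0.0, -1.0]]
force: [-0.0, 0.0, 0.2]
grip_width: 0.0472
gripper_force: 0.0
```

>>> play_rows(
  plan=[
    [0, 0, 15, 0, 0, 0, 0.1],
    [0, 0, 40, 0, 0, 0, 0.1],
    [0, 0, 80, 0, 0, 0, 0.1],
    [-10, 0, 120, 0, 0, 0, 0.1],
    [-20, 0, 160, 0, 0, 0, 0.1],
    [-20, 0, 190, 0, 0, 0, 0.1],
    [-20, 0, 190, 0, 0, 0, 0.1],
  ],
)

```text
t: 43.08
ee_pos: [0.4243, -0.1017, 0.3099]
tool_rot: [[-0.996, 0.091, 0.009], [0.091, 0.996, -0.004], [-0.009, -0.003, -1.0]]
force: [1.0, 0.4, 0.1]
grip_width: 0.0473
gripper_force: 0.0
```

Run:
```python
from h import *
c=snap('wrist','w15'); d=snap('scene','s15'); print(arm.get_obs()['ee_pos'])
f=cv2.resize(c['frame'][:, 150:500],None,fx=1.4,fy=1.4)
g=cv2.resize(d['frame'][130:240,310:410],None,fx=3,fy=3,interpolation=cv2.INTER_CUBIC)
o=np.zeros((560,790,3),np.uint8); o[:f.shape[0],:f.shape[1]]=f; o[:330,490:790]=g
cv2.imwrite('pics/w15b.png',cv2.convertScaleAbs(o,alpha=1.5,beta=15))
```

```text
[ 0.42271619 -0.10170041  0.30515801]
```

View pics/w15b.png

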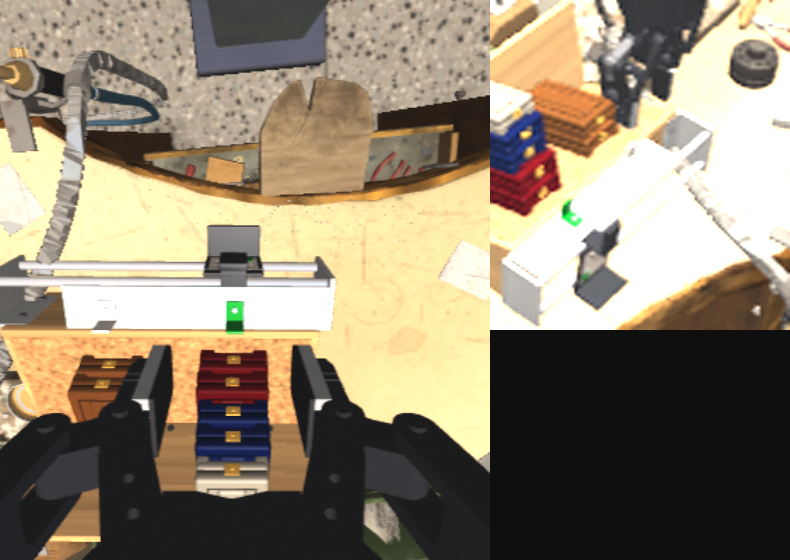

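The ticket holder hangs upright on the rail at column 234, with the green clip at 235. The pile is intact, with all catches at about column 233, and the gripper is clear of everything, so I'm handing in.

```bash
python3 -c "
from bench import arm
print(arm.finish_job())"
```

```text
the job is handed in; nothing more can be done
None
```

I stacked all five cases in line with the green clip, pushed each back until it met the back board, hung the ticket holder on the rail at the clip's line, and handed the job in at about 43 s; the hand-in returned no verdict.

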